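Proof-test the carry handles on the pull gauge

ROBOT

A 6-joint arm with a two-finger parallel gripper is mounted at the origin on the work surface. World frame = base frame: x ahead of the robot, y to its left, z up, the work surface at z = 0. Lengths are in m, angles in rad, forces in N, time in s.
With the tool pointing down it reaches from about 0.225 to 0.875 m from the base axis. Payload 3.4 kg.
Tool frame: the origin (TCP) lies between the finger pads; the fingertips stand 14 mm ahead of it and the grasp point (between the pads) lies 5 mm behind it (env.tcp_to_tips is the distance from the TCP to the fingertips, in m); z points along the fingers, y is the line along which they close (so a half turn about z gives the same grasp; the last joint's range is limited). The gripper opens to 85 mm and grips with 20 to 120 N. Pads are 22 mm wide; open, the fingers measure 114 mm over their backs; the gripper's body (76 mm by 85 mm) begins 54 mm behind the grasp point. The pads swing forward as they close: fully open they stand 13 mm farther back than shut.
Start: joints at [-1.238, 0.276, 1.505, -0, 1.361, -0.121], TCP at [0.252, -0.517, 0.245] pointing down, gripper open.
Joint ranges: [-2.89, 2.89], [-0.75, 2.08], [0.22, 2.7], [-1.18, 4.32], [0.11, 2.71], [-2.7, 2.7]. Speed limits (rad/s): [2.57, 2.57, 3.14, 3.14, 3.14, 3.14].

INTERFACE

Orientations are given as a rotation vector (axis times angle).
In Python, from rig import env gives the robot as it stands. The module is installed in compiled form; this text tells all that it offers.
- The arm moves only by the tool drive_tool, never from a script. Its arguments are lists of equal length, an entry for each row: "translation": the shift along the world's x, y, z in units of 10 cm (1.0 is 10 cm), a list of three; "twist": the turn about the world's z in units of 60 degrees (1.0 is 60 degrees); "claw": the opening, from 0 (shut) to 1 (fully open). A call has 1 to 20 rows; each row is the pose to reach, as a shift and turn from the pose commanded when the call began; what a row does not reach only later rows make up. A row lasts 1/8 s, in which the tool goes at most 62.5 mm and 10.7 degrees, less where a joint would pass 70% of its speed; a pose out of reach is approached as far as the arm can. A call with a number of a shift or a turn outside -1 to 1 is refused whole. A call with a gripper value outside its range is refused whole. The fingers move at their own pace and stop on an object; "force" is the grip in N (left out, the last holds). Time passes only in rows, so rows that repeat a pose let the fingers close. It gives the time, the measured TCP pose, the force, the opening and the grip force at its end, in the units of the state.
- env.sense(): the state, without advancing time (a new reading comes with each control period).
- env.camera(name): name is "scene" or "top" or "wrist"; returns (picture, depth): 480x640x3 uint8, red, green, blue; 480x640 float32, m along the optical axis (not along the pixel's ray), 0 where there is no reading.
- env.calibration(name): a dict with "fovy" (degrees; the focal length in pixels is half the picture's height over the tangent of half this angle, whatever the lens; pixels are square), "cx", "cy" (the principal point, pixels), "distortion" ([k1, k2, p1, p2, k3] as OpenCV has them; the pictures are not rectified), "world_to_cam" (4x4, takes a point from world to camera coordinates). Camera axes: x right, y down, z forward; pixel columns grow to the right and rows downward; lengths in m; the calibration is good to about 2 mm. A picture is of the moment at which its call begins: read the wrist's pose just before it. calibration takes no time and is no camera call; for the wrist camera it gives the pose at the moment of the call.
- env.job_done(): hands the job in; it is judged then, once.
The state is a dict: "time": time; "qpos": joint angles; "qd": joint speeds; "joint_torque": joint torques, N m; "position": TCP position; "ee_rot": TCP orientation; "wrist_force": force on the tool from outside, world axes, zero at the start; "wrist_torque": the same for the moment, N m; "width": finger opening in m; "gripper_force": force on a finger pad.
Only numpy, scipy, OpenCV 4.12 (cv2) and the standard library are available. Lean on these libraries where they do the work, as an engineer would, in place of code of your own. Each camera call takes 0.05 s, during which the arm holds its last target. There are 200 camera calls.

TASK

Test the sample-carrier handles lying on the mat with the bench pull gauge, working from the longest to the shortest: set each handle's eye over the gauge pin, and if it goes fully down onto the slide, pull the slide out with that handle until the pointer stands at the set marker and hold it there for three seconds, never pulling clearly past it; then let the slide back home and lay the handle down in the slatted basket. A handle whose eye sticks part-way down the pin goes into the shallow steel tray instead. Finish with the slide home and all handles put away, and leave the marker and the other things on the desk where they are.

Things in the scene. Friction and masses are not known exactly. Their poses are not given: they have to be found in the camera images.
- gauge: bench pull gauge, fixed: white housing 170 x 90 x 62 mm high, in front of it a 12 mm high, 90 mm wide bed with a scale (line every 10 mm) along both edges. Origin on the desk below the gauge pin when the slide is home. x points from the pin to the housing, roughly away from the robot; z up. The housing begins 40 mm to +x of the origin, the bed reaches 120 mm to -x.
- slide (a joint): the gauge's sprung steel slide: 0 = home, grows in m as it is pulled out along the gauge's -x (max 0.085). A spring draws it home: about 2 N at 0, plus 1.5 N for every 10 mm. It is a block 46 mm long, 40 wide, top 30 mm above the desk, with the upright gauge pin in its middle.
- pin (a point): on the pin's axis at the slide's top face, 30 mm above the desk; moves with the slide. The pin is stepped: 22 mm diameter for its lowest 24 mm, a 6 mm cone, then a 14 mm thick tip that ends 52 mm above the slide's top face.
- pointer (a point): tip of the slide's black pointer over the +y scale, level with the pin's axis along x (a twin pointer lies on the -y scale). Moves with the slide. Axes as the gauge's.
- mark (a point): where on the scale the set marker stands, the length to pull to: a small dark steel clip (30 mm high) on the bed's +y edge. The pointer is there when its x in the gauge's frame equals the mark's. 35 to 60 mm to -x of the pointer's home, different each start; it would shift if pushed hard. Axes as the gauge's.
- basket: green slatted plastic basket, open on top, fixed: 180 (x) x 240 (y) x 60 mm high, walls and floor 5 mm. Origin under the middle of its floor, on the desk.
- tray: shallow plain steel tray, open on top, fixed: 180 (x) x 240 (y) x 34 mm high, walls and floor 4 mm. Origin under the middle of its floor, on the desk.
- mat: black rubber mat stuck to the desk, 210 (x) x 345 (y) x 4 mm, on which the handles lie at the start side by side, eyes roughly away from the robot. Origin under its middle.
- tube_rack: white tube rack full of grey-capped tubes, 56 x 220 x 98 mm; not part of the job. Origin under its middle.
- scanner: black barcode scanner on a low white stand, about 115 mm high, foot 124 mm across; not part of the job. Origin under the middle of its foot.
- handle_long: grey plastic carry handle, 159 mm long, 60 to 130 g; may be absent. Grip bar 22 x 22 mm with dark bands, at +x a round eye (40 mm across, 22 thick, bored through along z), at -x a 40 mm wide crossbar that begins 23 mm from the origin. Origin: bar's centre line at the dark bands, mid thickness (11 mm above what it lies on), the place to grip. x runs to the eye's centre, 95 mm away.
- eye_long (a point): centre of handle_long's eye, mid thickness: 11 mm above pin when fully down on the slide. Bore 26 mm if in order; a shrunk one is only 18 mm and sticks on the pin's cone, 25 to 30 mm higher. Which it is must be found out. Axes as the handle's.
- handle_mid_a: grey plastic carry handle, 139 mm long, 60 to 130 g; may be absent. Grip bar 22 x 22 mm with dark bands, at +x a round eye (40 mm across, 22 thick, bored through along z), at -x a 40 mm wide crossbar that begins 23 mm from the origin. Origin: bar's centre line at the dark bands, mid thickness (11 mm above what it lies on), the place to grip. x runs to the eye's centre, 75 mm away.
- eye_mid_a (a point): centre of handle_mid_a's eye, mid thickness: 11 mm above pin when fully down on the slide. Bore 26 mm if in order; a shrunk one is only 18 mm and sticks on the pin's cone, 25 to 30 mm higher. Which it is must be found out. Axes as the handle's.
- handle_mid_b: grey plastic carry handle, 139 mm long, 60 to 130 g; may be absent. Grip bar 22 x 22 mm with dark bands, at +x a round eye (40 mm across, 22 thick, bored through along z), at -x a 40 mm wide crossbar that begins 23 mm from the origin. Origin: bar's centre line at the dark bands, mid thickness (11 mm above what it lies on), the place to grip. x runs to the eye's centre, 75 mm away.
- eye_mid_b (a point): centre of handle_mid_b's eye, mid thickness: 11 mm above pin when fully down on the slide. Bore 26 mm if in order; a shrunk one is only 18 mm and sticks on the pin's cone, 25 to 30 mm higher. Which it is must be found out. Axes as the handle's.
- handle_short: grey plastic carry handle, 119 mm long, 60 to 130 g; may be absent. Grip bar 22 x 22 mm with dark bands, at +x a round eye (40 mm across, 22 thick, bored through along z), at -x a 40 mm wide crossbar that begins 23 mm from the origin. Origin: bar's centre line at the dark bands, mid thickness (11 mm above what it lies on), the place to grip. x runs to the eye's centre, 55 mm away.
- eye_short (a point): centre of handle_short's eye, mid thickness: 11 mm above pin when fully down on the slide. Bore 26 mm if in order; a shrunk one is only 18 mm and sticks on the pin's cone, 25 to 30 mm higher. Which it is must be found out. Axes as the handle's.
Not all that is in view belongs to the job. What is shaped like the handle_long but orange or purple is not meant. Leave any red look-alike of the handle_short alone.

How it is judged:
On the way, in this order (a step that is already met when the one before it is completed fails the run):
1. handle_long: eye fully down on the gauge pin (within 4 mm), slide pulled out with the pointer within about 5 mm of the mark (the pulled eye sits 2 mm further out than pin and pointer), held 2.5 s (horizontal distance between eye_long and pin below 0.007 m and z of eye_long in the frame of pin between 0.005 and 0.015 m and x of eye_long in the frame of mark between -0.0075 and 0.004 m), for 2.5 s.
2. handle_mid_a: eye fully down on the gauge pin (within 4 mm), slide pulled out with the pointer within about 5 mm of the mark (the pulled eye sits 2 mm further out than pin and pointer), held 2.5 s (horizontal distance between eye_mid_a and pin below 0.007 m and z of eye_mid_a in the frame of pin between 0.005 and 0.015 m and x of eye_mid_a in the frame of mark between -0.0075 and 0.004 m), for 2.5 s.
3. handle_short: eye fully down on the gauge pin (within 4 mm), slide pulled out with the pointer within about 5 mm of the mark (the pulled eye sits 2 mm further out than pin and pointer), held 2.5 s (horizontal distance between eye_short and pin below 0.007 m and z of eye_short in the frame of pin between 0.005 and 0.015 m and x of eye_short in the frame of mark between -0.0075 and 0.004 m), for 2.5 s.
At the end, for the whole second after the job is handed in: Every handle present whose eye fits lies at rest in the basket and the one that does not fit in the tray (grip and eye inside the outline and below the rim); the slide is home within 4 mm; rack and scanner within 30 mm of where they were (x of handle_long in the frame of basket between -0.09 and 0.09 m and y of handle_long in the frame of basket between -0.12 and 0.12 m and z of handle_long in the frame of basket between 0 and 0.06 m and x of eye_long in the frame of basket between -0.09 and 0.09 m and y of eye_long in the frame of basket between -0.12 and 0.12 m and z of eye_long in the frame of basket between 0 and 0.06 m and linear speed of each of handle_long, handle_mid_a, handle_short, handle_mid_b below 0.02 m/s and x of handle_mid_a in the frame of basket between -0.09 and 0.09 m and y of handle_mid_a in the frame of basket between -0.12 and 0.12 m and z of handle_mid_a in the frame of basket between 0 and 0.06 m and x of eye_mid_a in the frame of basket between -0.09 and 0.09 m and y of eye_mid_a in the frame of basket between -0.12 and 0.12 m and z of eye_mid_a in the frame of basket between 0 and 0.06 m and x of handle_short in the frame of basket between -0.09 and 0.09 m and y of handle_short in the frame of basket between -0.12 and 0.12 m and z of handle_short in the frame of basket between 0 and 0.06 m and x of eye_short in the frame of basket between -0.09 and 0.09 m and y of eye_short in the frame of basket between -0.12 and 0.12 m and z of eye_short in the frame of basket between 0 and 0.06 m and x of handle_mid_b in the frame of tray between -0.09 and 0.09 m and y of handle_mid_b in the frame of tray between -0.12 and 0.12 m and z of handle_mid_b in the frame of tray between 0 and 0.034 m and x of eye_mid_b in the frame of tray between -0.09 and 0.09 m and y of eye_mid_b in the frame of tray between -0.12 and 0.12 m and z of eye_mid_b in the frame of tray between 0 and 0.034 m and value of joint slide below 0.004 m and distance of each of tube_rack, scanner from where it was at the start of the episode below 0.03 m); the robot touches nothing.
It fails at once if the slide is pulled more than 12 mm past the mark (x of pointer in the frame of mark below -0.012 m).
It fails at once if the set marker is shifted more than 5 mm (distance of mark from where it was at the start of the episode above 0.005 m).
It fails at once if the tube_rack is shoved more than 30 mm (distance of tube_rack from where it was at the start of the episode above 0.03 m).
It fails at once if the scanner is shoved more than 30 mm (distance of scanner from where it was at the start of the episode above 0.03 m).
Of handle_long, handle_mid_a, handle_mid_b, handle_short only 3 to 4 are there at a start; the rules pass over those that are not, and their reading is None.
At some moment in a run one of handle_long, handle_mid_a, handle_mid_b, handle_short may be knocked a few centimetres aside while the robot is not near it.
Once in a run the grip may slacken for a moment while it holds something.
It also fails if it takes over 210 s, if anything falls off the work surface, if the arm or the gripper's body presses on something with over 40 N, if the wrist force passes 120 N, or if a joint passes its speed limit or range.

## Working session

There is one attempt and no reset: what is moved stays moved. The work goes in short steps, Python scripts to look and compute and a tool call to move; the robot and the scene stay as the last step left them, time stands still between calls to the robot, and variables do not carry over. Pictures are saved under pics/ and viewed, at most 17 in all, crops included, and the job is handed in when it is done.

Besides the shell and the picture viewer there is one more tool, called after "Emit:" as a command line: name --pt "numbers of a row" for each row, then --argument value for the rest. drive_tool: Moves the arm, as the interface text tells. Shifts and turns lie within -1 to 1; 1 stands for 10 cm of shift or 60 degrees of turn. Its arguments: {"type":"object","properties":{"translation":{"type":"array"},"twist":{"type":"array"},"claw":{"type":"array"},"force":{"type":"number"}},"required":["translation","twist","claw"]}

```bash
mkdir -p pics; cat > h.py <<'E'
import numpy as np, cv2
from rig import env
def K(c):
    f=240/np.tan(np.radians(c["fovy"])/2); return np.array([[f,0,c["cx"]],[0,f,c["cy"]],[0,0,1.]])
def ray(c,px):
    u=cv2.undistortPoints(np.array(px,float).reshape(-1,1,2),K(c),np.array(c["distortion"],float)).reshape(-1,2)
    T=np.array(c["world_to_cam"]);R=T[:3,:3];o=-R.T@T[:3,3]
    return o,np.c_[u,np.ones(len(u))]@R
def onplane(c,px,z):
    o,d=ray(c,px); return o+d*((z-o[2])/d[:,2])[:,None]
def cloud(c,dep):
    v,u=np.mgrid[0:480,0:640]; o,d=ray(c,np.stack([u,v],-1).reshape(-1,2))
    return (o+d*dep.reshape(-1,1)).reshape(480,640,3)
def proj(c,P):
    T=np.array(c["world_to_cam"]);r,_=cv2.Rodrigues(T[:3,:3])
    return cv2.projectPoints(np.array(P,float).reshape(-1,1,3),r,T[:3,3],K(c),np.array(c["distortion"],float))[0].reshape(-1,2)
def snap(n,tag=None):
    c=env.calibration(n); im,d=env.camera(n)
    if tag: cv2.imwrite(f"pics/{tag}.png",im[:,:,::-1]); np.savez(f"pics/{tag}.npz",im=im,d=d,**{k:np.array(v) for k,v in c.items()})
    return c,im,d
def load(tag):
    z=np.load(f"pics/{tag}.npz"); return {k:z[k] for k in ("fovy","cx","cy","distortion","world_to_cam")},z["im"],z["d"]
E
python3 - <<'E'
from h import *
for n in("top","scene"):
    c,im,d=snap(n,n+"0"); T=np.array(c["world_to_cam"]); print(n,-T[:3,:3].T@T[:3,3],c["fovy"],(d>0).mean())
print(env.sense())
E
```

```text
top [0.36922566 0.06641543 1.04155224] 49.85629571470862 0.9957942708333334
scene [1.33004661 0.2644521  0.56392789] 57.874975868412726 0.995712890625
{'time': 0.1, 'qpos': array([-1.23795821e+00,  2.76560218e-01,  1.50601785e+00, -2.38018806e-05,
        1.36071984e+00, -1.21008250e-01]), 'qd': array([-0.00081171, -0.00227323, -0.0041681 ,  0.0015812 , -0.00031182,
        0.00207107]), 'joint_torque': array([ 1.44452159e-03, -4.17701018e+01, -2.46404994e+01, -6.99952898e-05,
        5.83266563e-03, -4.01855615e-06]), 'position': array([ 0.25192764, -0.51636343,  0.24450546]), 'ee_rot': array([-3.05940076e+00, -7.06424256e-01,  3.19356684e-04]), 'wrist_force': array([-0.53637911, -0.34264567, -0.5476316 ]), 'wrist_torque': array([0.00065235, 0.04314759, 0.03181603]), 'gripper_force': 0.0, 'width': 0.0852680673918133}
```

View pics/top0.png

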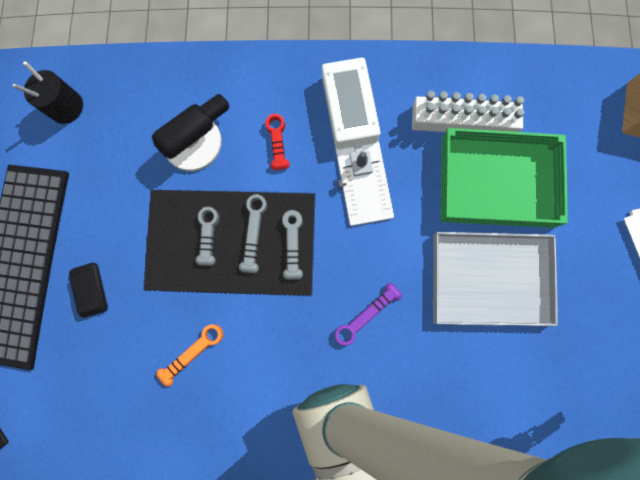

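View pics/scene0.png

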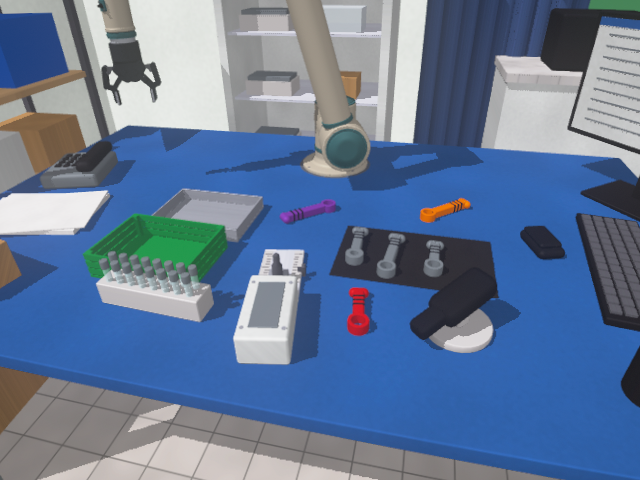

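The top view shows a short handle (left, 207,237), the long one (centre, 253,234) and a mid one (right, 292,245) on the mat. The gauge pin is near (362,158), the marker near (343,182), the basket at (505,177) and the tray at (495,280). The red, orange and purple look-alikes stay where they are. The scene view agrees.

```bash
cat > m.py <<'E'
from h import *
def handles(tag):
    c,im,d=load(tag); P=cloud(c,d); hsv=cv2.cvtColor(im,cv2.COLOR_RGB2HSV)
    m=((hsv[...,1]<60)&(hsv[...,2]>75)&(hsv[...,2]<200)&(P[...,2]<.06)).astype(np.uint8)
    n,l,s,ce=cv2.connectedComponentsWithStats(m)
    return c,im,P,m,l,s,ce
if __name__=="__main__":
  for tag in("top0","scene0"):
    c,im,P,m,l,s,ce=handles(tag)
    for i in range(1,len(s)):
        if 300<s[i,4]<6000:
            Q=P[l==i]; z=np.percentile(Q[:,2],[10,50,90])
            r=cv2.minAreaRect(onplane(c,np.argwhere(l==i)[:,::-1],.026)[:,:2].astype(np.float32)*1000)
            print(tag,ce[i].round(),s[i],"z",z.round(4),"rect",np.round(r[0],1),np.round(r[1],1),round(r[2],1))
  c,im,d=load("top0");P=cloud(c,d)
  for n,px in dict(pin=(362,155),slide=(351,163),slide2=(373,163),slide3=(366,171),bed=(365,205),marker=(343,182),house=(335,75),mat=(170,270),basketfloor=(505,180),brim=(445,180),trayfloor=(495,280),trim=(437,280),desk=(300,370)).items(): print(n,P[px[1],px[0]].round(4))
  hsv=cv2.cvtColor(im,cv2.COLOR_RGB2HSV)
  g=((hsv[...,0]>45)&(hsv[...,0]<80)&(hsv[...,1]>120)); q=P[g]
  r=cv2.minAreaRect(q[q[:,2]>.05][:,:2].astype(np.float32)*1000);print("basket",r)
  b=im[140:235,320:400];cv2.imwrite("pics/gz.png",cv2.resize(b[:,:,::-1],None,fx=7,fy=6,interpolation=cv2.INTER_CUBIC))
  # tray rim: by height, steel
  t=np.zeros(g.shape,bool);t[225:335,425:565]=1;q=P[t&(P[...,2]>.025)&~g];r=cv2.minAreaRect(q[:,:2].astype(np.float32)*1000);print("tray",r)
  t[:]=0;t[55:155,315:390]=1;q=P[t&(P[...,2]>.052)&(P[...,2]<.07)];print("housing",cv2.minAreaRect(q[:,:2].astype(np.float32)*1000))
E
python3 m.py
```

```text
top0 [350. 150.] [ 322   67   57  124 1054] z [0.0117 0.0281 0.0548] rect [744.1  33. ] [268.7  94.6] 8.9
top0 [456. 121.] [ 412  100  110   32 1418] z [0.0242 0.0493 0.0535] rect [ 759.7 -203. ] [227.5  63.8] 86.8
top0 [190. 155.] [168 132  53  39 421] z [0.0112 0.017  0.0205] rect [676.4 353.7] [ 60.4 106.6] 35.0
top0 [252. 234.] [ 239  194   28   79 1015] z [0.0178 0.0262 0.029 ] rect [517.3 231.8] [ 42.1 158.3] 85.6
top0 [207. 236.] [195 206  25  59 799] z [0.0081 0.0256 0.0289] rect [512.  324.1] [ 45.2 117.7] 89.9
top0 [292. 244.] [282 209  21  70 943] z [0.0198 0.0264 0.0292] rect [496.4 153. ] [138.3  40.1] 1.2
top0 [512. 265.] [ 434  232  123   94 2948] z [0.0032 0.0072 0.0333] rect [ 429.8 -249.7] [244.2 181.8] 89.1
scene0 [101.  90.] [ 86  46  31  89 743] z [-0.5535 -0.239   0.0093] rect [-1044.9 -1684.9] [2543.8   65.6] 39.5
scene0 [270. 107.] [ 224   68   91   69 4148] z [-0.2496 -0.1373  0.0407] rect [-731.3 -483.9] [1289.6  451.7] 17.8
scene0 [368.  85.] [355  71  24  31 478] z [0.0045 0.0076 0.0468] rect [-1020.6   -23.2] [677.2 103. ] 5.8
scene0 [377. 117.] [ 355   7
[... 1955 characters left out ...]
0.0818]
slide [0.6656 0.0362 0.0107]
slide2 [ 0.6651 -0.0089  0.0138]
slide3 [0.6438 0.0064 0.0296]
bed [0.5775 0.0075 0.0121]
marker [0.6212 0.0526 0.0276]
house [0.8331 0.0702 0.0656]
mat [0.442  0.4037 0.0048]
basketfloor [ 0.6343 -0.2836  0.0058]
brim [ 0.6236 -0.1503  0.0414]
trayfloor [ 0.4274 -0.2555  0.0057]
trim [ 0.4252 -0.1319  0.0345]
desk [ 0.2462  0.1352 -0.0004]
basket ((555.662109375, 144.23165893554688), (1062.9464111328125, 366.10321044921875), 87.62500762939453)
tray ((438.0384826660156, -159.40817260742188), (451.0232238769531, 198.5909423828125), 89.74209594726562)
housing ((784.118408203125, 39.2661247253418), (171.54669189453125, 89.04192352294922), 10.748907089233398)
```

View pics/gz.png

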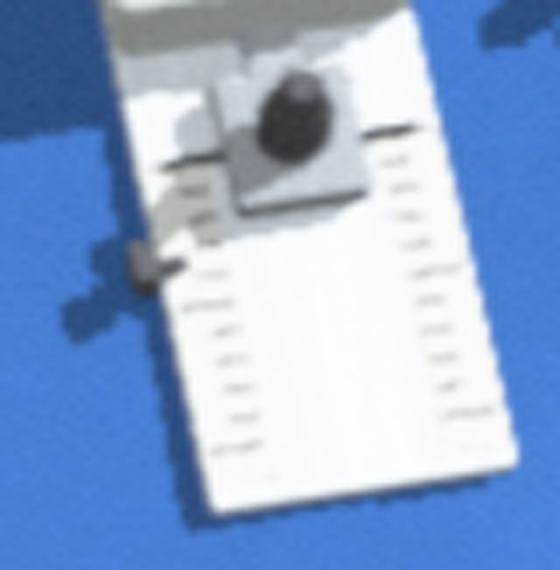

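The crop shows the pin tip at about (300,85), the pointer home line at y≈163 and the marker line at (185,263), so roughly 35 mm out. I'll check where the wrist camera sits before moving.

```bash
python3 - <<'E'
from h import *
from scipy.spatial.transform import Rotation as R
c=env.calibration("wrist");T=np.array(c["world_to_cam"]);s=env.sense();A=R.from_rotvec(s["ee_rot"]).as_matrix()
o=-T[:3,:3].T@T[:3,3];print("cam in tcp",A.T@(o-s["position"]),"fwd",A.T@T[2,:3],"right",A.T@T[0,:3],c["fovy"],"toolx yaw",np.degrees(np.arctan2(A[1,0],A[0,0])))
E
```

```text
cam in tcp [ 0.07857317 -0.00017128 -0.13017892] fwd [-3.07327310e-01 -3.35285154e-04  9.51603810e-01] right [4.39888328e-04 9.99999781e-01 4.94401947e-04] 66.75354912983474 toolx yaw 26.00375823732726
```

Emit:
drive_tool --pt "0.65 0.9 0" --pt "0.65 0.9 0" --pt "0.65 0.9 0" --twist '[-0.04,-0.04,-0.04]' --claw '[1,1,1]'

```text
time: 0.48
position: [0.3183, -0.4238, 0.2451]
ee_rot: [-3.072, -0.648, -0.001]
wrist_force: [-0.1, -0.8, 0.3]
width: 0.0852
gripper_force: 0.0
```

Emit:
drive_tool --pt "0.65 0.9 0" --pt "0.65 0.9 0" --pt "0.65 0.9 0" --twist '[-0.04,-0.04,-0.04]' --claw '[1,1,1]'

```text
time: 0.85
position: [0.383, -0.3351, 0.2452]
ee_rot: [-3.086, -0.584, -0.0]
wrist_force: [-0.6, -1.8, -0.5]
width: 0.0853
gripper_force: 0.0
```

Emit:
drive_tool --pt "0.65 0.9 0" --pt "0.65 0.9 0" --pt "0.65 0.9 0" --twist '[-0.04,-0.04,-0.04]' --claw '[1,1,1]'

```text
time: 1.23
position: [0.448, -0.2461, 0.2451]
ee_rot: [3.098, 0.518, -0.0]
wrist_force: [-1.0, -0.6, 0.6]
width: 0.0855
gripper_force: 0.0
```

Emit:
drive_tool --pt "0.65 0.9 0" --pt "0.65 0.9 0" --pt "0.65 0.9 0" --twist '[-0.04,-0.04,-0.04]' --claw '[1,1,1]'

```text
time: 1.6
position: [0.5131, -0.1569, 0.245]
ee_rot: [3.108, 0.452, -0.0]
wrist_force: [-0.2, -0.8, 0.1]
width: 0.0856
gripper_force: 0.0
```

Emit:
drive_tool --pt "0.65 0.9 0" --pt "0.65 0.9 0" --pt "0.65 0.9 0" --twist '[-0.04,-0.04,-0.04]' --claw '[1,1,1]'

```text
time: 1.98
position: [0.5782, -0.0674, 0.2448]
ee_rot: [3.117, 0.385, -0.0]
wrist_force: [-0.2, -0.2, -0.7]
width: 0.0853
gripper_force: 0.0
```

Emit:
drive_tool --pt "0.65 0.9 0" --pt "0.65 0.9 0" --pt "0.65 0.9 0" --pt "0.65 0.9 0" --twist '[-0.04,-0.04,-0.04,-0.04]' --claw '[1,1,1,1]'

```text
time: 2.48
position: [0.6413, 0.0204, 0.2449]
ee_rot: [3.124, 0.315, -0.003]
wrist_force: [0.3, -0.7, -0.0]
width: 0.0856
gripper_force: 0.0
```

```bash
python3 - <<'E'
from h import *
s=env.sense();print(s["position"],s["time"])
snap("wrist","w1")
E
```

```text
[0.64131363 0.02035697 0.24492037] 2.475
```

View pics/w1.png

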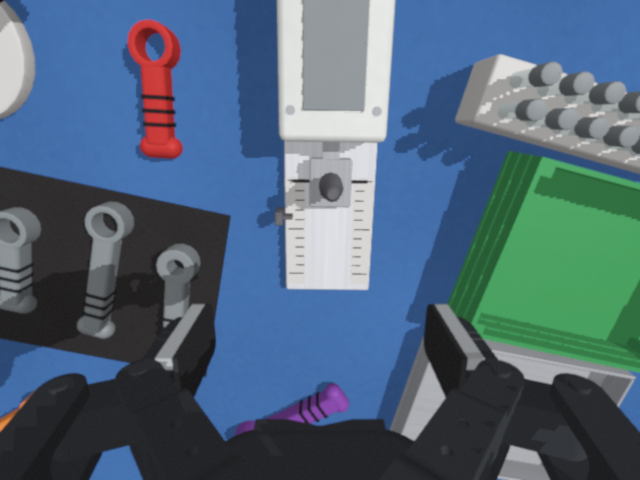

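The wrist view shows the gauge bed with pin (332,185), pointer line at y≈181, marker (283,217) and bed end at y≈289. I'll zoom in and compute the gauge frame.

```bash
python3 - <<'E'
from h import *
c,im,d=load("w1");P=cloud(c,d)
b=im[160:250,268:388];cv2.imwrite("pics/w1z.png",cv2.resize(b[:,:,::-1],None,fx=6,fy=6,interpolation=cv2.INTER_CUBIC))
box=np.zeros(d.shape,bool);box[0:295,240:410]=1
Z=P[...,2]
q=P[box&(Z>.057)&(Z<.068)];print("housing z",np.median(q[:,2]),cv2.minAreaRect(q[:,:2].astype(np.float32)*1000))
w=box&(cv2.cvtColor(im,cv2.COLOR_RGB2HSV)[...,1]<50)&(Z>.008)&(Z<.017);w[:150]=0;n,l,s,ce=cv2.connectedComponentsWithStats(w.astype(np.uint8));i=1+s[1:,4].argmax();w=l==i
q=onplane(c,np.argwhere(w)[:,::-1],.012);print("bed z",np.median(P[w][:,2]),cv2.minAreaRect(q[:,:2].astype(np.float32)*1000))
q=P[box&(Z>.077)&(Z<.088)&(np.arange(480)[:,None]>150)];print("pin tip",len(q),q.mean(0),q.min(0),q.max(0))
q=P[box&(Z>.026)&(Z<.034)&(np.arange(480)[:,None]>155)&(np.arange(640)>300)&(np.arange(640)<360)];print("slide",len(q),cv2.minAreaRect(q[:,:2].astype(np.float32)*1000),q[:,2].mean())
E
```

```text
housing z 0.06426275407079687 ((730.4592895507812, 26.708171844482422), (152.76158142089844, 90.46630859375), 11.164578437805176)
bed z 0.013798968292903002 ((618.0272216796875, 9.355010986328125), (149.90057373046875, 96.98827362060547), 10.711831092834473)
pin tip 224 [0.66348169 0.01442938 0.08197706] [0.65600803 0.00741211 0.07798536] [0.66994387 0.02089372 0.08575306]
slide 1504 ((664.2334594726562, 14.197818756103516), (48.3632698059082, 39.7304801940918), 9.778314590454102) 0.0313209213378294
```

View pics/w1z.png

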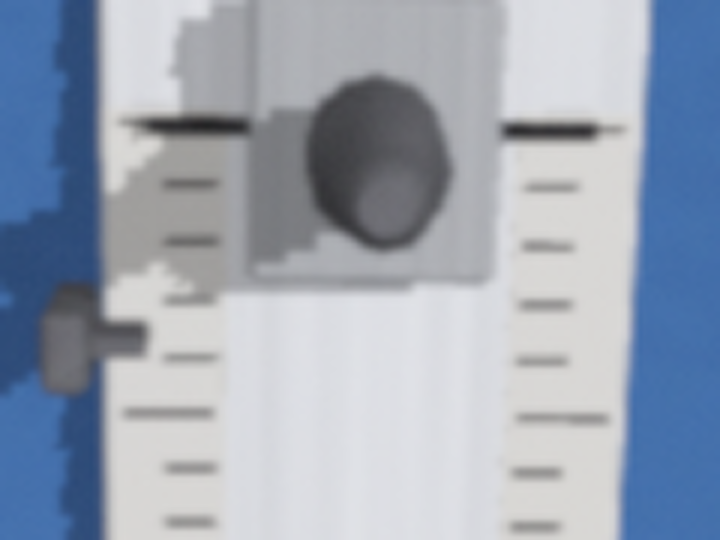

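The zoom shows the pointer lines at y≈127 and scale lines at 184 (10), 242 (20), 300 (30), 357 (40) and 412 (50). The marker finger is at (130,340) with its body at (65,340).

```bash
python3 - <<'E'
from h import *
c,im,d=load("w1");P=cloud(c,d)
a=np.radians(10.75);G=np.array([[np.cos(a),np.sin(a)],[-np.sin(a),np.cos(a)]])
o=np.array([.6638,.0143])
f=lambda x,y:(268+x/6-.42,160+y/6-.42)
for n,p in dict(ptrL=(135,125),ptrR=(610,130),l10=(190,184),l50=(170,412),l50R=(560,418),fing=(130,340),body=(65,340),b2=(65,380)).items():
    u,v=f(*p); D=P[round(v),round(u)]; X=onplane(c,[(u,v)],.012)[0]; print(n,"depth",(G@(D[:2]-o)*1000).round(1),D[2].round(4),"plane12",(G@(X[:2]-o)*1000).round(1),"plane30",(G@(onplane(c,[(u,v)],.030)[0][:2]-o)*1000).round(1))
c,im,d=load("top0");P=cloud(c,d);o=np.array([.6612,.0165])
for n,p in dict(ptrL=(165,167),l50=(208,305),fing=(175,265),body=(142,265)).items():
    u,v=320+p[0]/7-.43,140+p[1]/6-.42; D=P[round(v),round(u)]; X=onplane(c,[(u,v)],.012)[0]; print(n,"depth",(G@(D[:2]-o)*1000).round(1),D[2].round(4),"plane12",(G@(X[:2]-o)*1000).round(1),"p30",(G@(onplane(c,[(u,v)],.030)[0][:2]-o)*1000).round(1))
E
```

```text
ptrL depth [-0.9 39.4] 0.0147 plane12 [-1.8 39.5] plane30 [ 1.2 38.1]
ptrR depth [ -0.7 -38.8] 0.0157 plane12 [ -1.6 -39.6] plane30 [  1.4 -37. ]
l10 depth [-11.   30.5] 0.014 plane12 [-11.6  30.4] plane30 [-8.2 29.5]
l50 depth [-50.6  33.8] 0.0143 plane12 [-51.6  34. ] plane30 [-46.2  32.9]
l50R depth [-50.7 -33.4] 0.0148 plane12 [-51.8 -33.7] plane30 [-46.3 -31.4]
fing depth [-35.  40.] 0.0252 plane12 [-38.8  40.8] plane30 [-34.   39.3]
body depth [-33.6  50.2] 0.0312 plane12 [-38.9  51.9] plane30 [-34.1  49.9]
b2 depth [-40.3  50.2] 0.0325 plane12 [-46.1  52.1] plane30 [-40.9  50.1]
ptrL depth [ 1.4 36.5] 0.0153 plane12 [ 1.4 36.2] p30 [-3.5 37.4]
l50 depth [-47.2  33. ] 0.0107 plane12 [-48.4  32.6] p30 [-52.4  33.9]
fing depth [-35.9  39.4] 0.0212 plane12 [-33.   39.6] p30 [-37.3  40.7]
body depth [-37.5  50.1] 0.0359 plane12 [-31.3  49. ] p30 [-35.6  50. ]
```

Emit:
drive_tool --pt "-0.8 0.9 0" --pt "-0.8 0.9 0" --pt "-0.8 0.9 0" --twist '[-0.09,-0.09,-0.09]' --claw '[1,1,1]'

```text
time: 2.9
position: [0.5586, 0.1136, 0.2461]
ee_rot: [-3.137, -0.173, 0.002]
wrist_force: [0.1, 0.7, 0.7]
width: 0.0854
gripper_force: 0.0
```

Emit:
drive_tool --pt "-0.8 0.9 0" --pt "-0.8 0.9 0" --pt "-0.8 0.9 0" --pt "-0.8 0.9 0" --pt "-0.8 0.9 0" --twist '[-0.1,-0.1,-0.1,-0.1,-0.1]' --claw '[1,1,1,1,1]'

```text
time: 3.52
position: [0.4834, 0.2016, 0.2454]
ee_rot: [3.141, 0.002, 0.001]
wrist_force: [0.1, -0.5, 0.2]
width: 0.0853
gripper_force: 0.0
```

```bash
python3 - <<'E'
from h import *
s=env.sense();print(s["position"],s["time"])
snap("wrist","w2")
E
```

```text
[0.48340572 0.20158822 0.24536751] 3.525
```

View pics/w2.png

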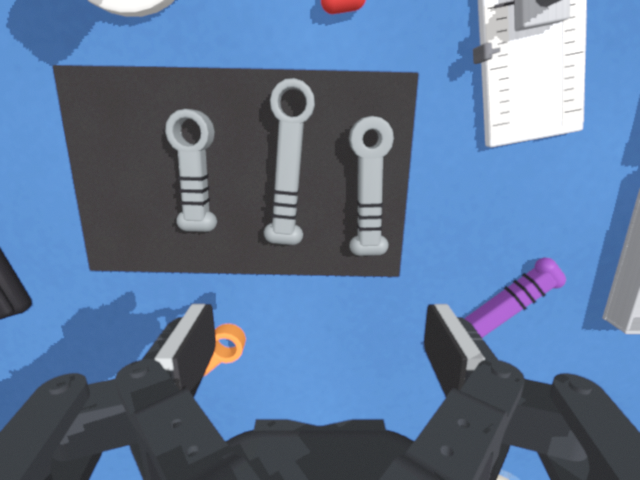

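The view shows the short (190,170), long (288,160) and mid (370,185) handles. The mid one's bore looks clearly smaller than the others. Now to measure their poses and bores.

```bash
cat > hp.py <<'E'
from h import *
def poses(tag,show=True,zt=.026):
    c,im,d=load(tag);P=cloud(c,d);hsv=cv2.cvtColor(im,cv2.COLOR_RGB2HSV)
    m=((hsv[...,1]<60)&(hsv[...,2]>65)&(P[...,2]>.014)&(P[...,2]<.036)).astype(np.uint8)
    m=cv2.morphologyEx(m,cv2.MORPH_CLOSE,np.ones((5,5)))
    n,l,s,ce=cv2.connectedComponentsWithStats(m);out=[]
    for i in range(1,n):
        if not 500<s[i,4]<15000: continue
        k=(l==i); z=np.percentile(P[k][:,2],60)
        t=k&(P[...,2]>z-.006)
        q=onplane(c,np.argwhere(t)[:,::-1],zt)[:,:2]*1000
        r=cv2.minAreaRect(q.astype(np.float32));L=max(r[1])
        if not(100<L<180 and min(r[1])<60): continue
        cs,h=cv2.findContours(k.astype(np.uint8),cv2.RETR_CCOMP,cv2.CHAIN_APPROX_NONE)
        hs=[x for x,y in zip(cs,h[0]) if y[3]>=0 and cv2.contourArea(x)>60]
        ang=r[2] if r[1][0]>r[1][1] else r[2]+90
        ang=(ang+90)%180-90
        e=min((119,139,159),key=lambda v:abs(v-L)); off=(e-84+44+0)/2 -22
        off=(e-44-44)/2
        u=np.array([np.cos(np.radians(ang)),np.sin(np.radians(ang))])
        g=np.array(r[0])-u*off
        hole=[]
        for x in hs:
            w=onplane(c,x.reshape(-1,2),zt)[:,:2]*1000; (cc,rr,aa)=cv2.fitEllipse(w.astype(np.float32)); hole.append((np.round(cc,1),np.round(rr,1)))
        print(e,"rect",np.round(r[0],1),np.round(r[1],1),"yaw %.1f"%ang,"z %.1f"%(z*1000),"grip",g.round(1),"hole",hole)
        out.append((e,g,ang,hole))
    return out
if __name__=="__main__":
    import sys
    for t in sys.argv[1:]: print(t);poses(t)
E
python3 hp.py w2 top0
```

```text
w2
159 rect [519.2 231.9] [ 39.8 155.7] yaw -5.4 z 27.4 grip [483.8 235.3] hole [(array([576.5, 225.8]), array([25.2, 25.8]))]
119 rect [512.9 325.8] [ 40.8 115.7] yaw -2.4 z 27.3 grip [497.5 326.4] hole [(array([551.3, 322.2]), array([22.1, 25. ]))]
139 rect [497.1 151.5] [135.4  40. ] yaw 2.1 z 27.4 grip [471.6 150.6] hole [(array([545.4, 154.1]), array([16.5, 17.8]))]
119 rect [ 384.5 -129.4] [106.9  25.1] yaw 15.5 z 26.6 grip [ 369.6 -133.6] hole []
top0
159 rect [516.7 232.9] [ 39.  156.2] yaw -4.6 z 27.0 grip [481.4 235.8] hole [(array([576.2, 227.2]), array([23.6, 26.3]))]
119 rect [511.  325.1] [ 39.  115.6] yaw -0.2 z 26.9 grip [495.5 325.2] hole [(array([549.1, 325.1]), array([22. , 25.8]))]
139 rect [495.3 153.4] [136.6  38.2] yaw 1.9 z 27.1 grip [469.9 152.5] hole []
```

Bores come out as long ≈26, short ≈25 and mid ≈17–18 mm, so the mid one looks shrunk; the pin will confirm it. I'll pick the long one first.

Emit:
drive_tool --pt "-0.01 0.33 -0.5" --pt "-0.01 0.33 -1" --pt "-0.01 0.33 -1" --pt "-0.01 0.33 -1" --twist '[-0.09,-0.09,-0.09,-0.09]' --claw '[0.6,0.6,0.6,0.6]'

```text
time: 4.08
position: [0.4828, 0.2359, 0.1467]
ee_rot: [-3.138, 0.144, -0.003]
wrist_force: [0.3, 0.3, 0.3]
width: 0.0515
gripper_force: 0.0
```

Emit:
drive_tool --pt "0 0 -0.5" --pt "0 0 -1" --pt "0 0 -1" --pt "0 0 -1" --twist '[0,0,0,0]' --claw '[0.6,0.6,0.6,0.6]'

```text
time: 4.58
position: [0.4835, 0.2367, 0.0479]
ee_rot: [-3.137, 0.143, -0.007]
wrist_force: [0.0, 1.1, -0.1]
width: 0.0512
gripper_force: 0.0
```

```bash
python3 - <<'E'
from h import *
s=env.sense();print(s["position"],s["ee_rot"],s["time"],s["width"],env.tcp_to_tips)
snap("wrist","w3")
E
python3 hp.py w3
```

```text
[0.48354594 0.23671756 0.04794962] [-3.13662649  0.14302933 -0.00732902] 4.575 0.051179677208708536 0.014
w3
```

View pics/w3.png

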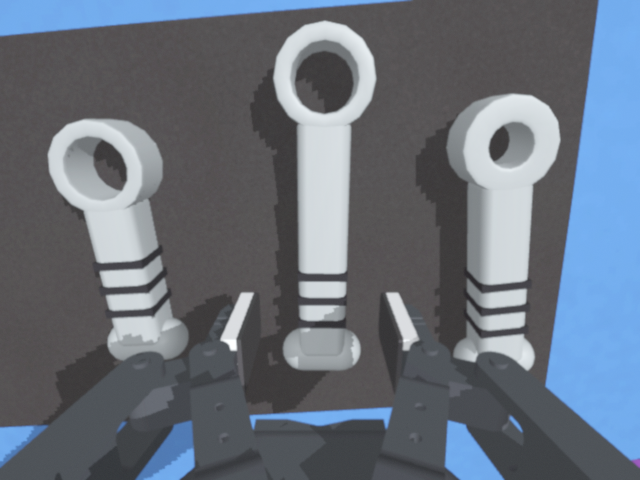

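The long handle sits centred between the fingers (axis x≈323, bands at y≈275–325). The small bore on the right-hand one is plain to see.

Emit:
drive_tool --pt "-0.01 -0.01 -0.15" --pt "-0.01 -0.01 -0.27" --pt "-0.01 -0.01 -0.27" --pt "-0.01 -0.01 -0.27" --pt "-0.01 -0.01 -0.27" --pt "-0.01 -0.01 -0.27" --pt "-0.01 -0.01 -0.27" --pt "-0.01 -0.01 -0.27" --pt "-0.01 -0.01 -0.27" --twist '[0,0,0,0,0,0,0,0,0]' --claw '[0.6,0.6,0.6,0.2,0,0,0,0,0]' --force 80

```text
time: 5.75
position: [0.4804, 0.2353, 0.0187]
ee_rot: [-3.138, 0.143, -0.001]
wrist_force: [0.1, -0.1, 5.4]
width: 0.0204
gripper_force: 79.5
```

Emit:
drive_tool --pt "0 0 0.3" --pt "0 0 0.6" --pt "0 0 1" --pt "0 0 1" --pt "0 0 1" --pt "0 0 1" --twist '[0,0.1,0.2,0.27,0.27,0.27]' --claw '[0,0,0,0,0,0]'

```text
time: 6.5
position: [0.4793, 0.2349, 0.1174]
ee_rot: [3.127, 0.299, -0.003]
wrist_force: [-0.4, 0.7, -1.0]
width: 0.0205
gripper_force: 78.9
```

```bash
cat > eye.py <<'E'
from h import *
from scipy.spatial.transform import Rotation as R
def eye(tag,zc):
    """held eye: fit ellipse to outer edge of its top face (z = zc+.011), world"""
    c,im,d=load(tag);P=cloud(c,d);s=env.sense()
    zt=zc+.011; hsv=cv2.cvtColor(im,cv2.COLOR_RGB2HSV)
    m=((abs(P[...,2]-zt)<.006)&(hsv[...,1]<60)&(hsv[...,2]>60)).astype(np.uint8)
    m[330:]=0
    n,l,st,ce=cv2.connectedComponentsWithStats(m);i=1+st[1:,4].argmax();k=(l==i)
    print("top z",np.median(P[k][:,2]))
    cs,h=cv2.findContours(k.astype(np.uint8),cv2.RETR_CCOMP,cv2.CHAIN_APPROX_NONE)
    hs=[x for x,y in zip(cs,h[0]) if y[3]>=0 and cv2.contourArea(x)>200]
    zt=np.median(P[k][:,2])
    for x in hs:
        w=onplane(c,x.reshape(-1,2),zt)[:,:2]*1000;print("hole",cv2.fitEllipse(w.astype(np.float32)))
    q=onplane(c,np.argwhere(k)[:,::-1],zt)[:,:2]
    A=R.from_rotvec(s["ee_rot"]).as_matrix();p=(q-s["position"][:2])@A[:2,:2]
    e=p[:,0].max(); top=p[p[:,0]>e-.040]
    w=np.array([top[:,1].min(),top[:,1].max()])
    print("tool frame: tip x %.4f -> eye x %.4f, eye y %.4f width %.4f"%(e,e-.02,w.mean(),np.ptp(w)))
    ev=A@np.array([e-.02,w.mean(),0])+s["position"];print("eye world",ev[:2],"tcp",s["position"],"yaw",np.degrees(np.arctan2(A[1,0],A[0,0])),s["time"])
    b=(p[:,0]<e-.045);print("axis yaw in tool",np.degrees(np.polyfit(p[b][:,0],p[b][:,1],1)[0]))
E
python3 - <<'E'
from eye import *
snap("wrist","w4"); eye("w4",env.sense()["position"][2]-.0037)
E
```

```text
top z 0.12573810102705635
hole ((573.5462646484375, 253.1778564453125), (24.310951232910156, 24.6146183013916), 18.333852767944336)
tool frame: tip x 0.1116 -> eye x 0.0916, eye y -0.0001 width 0.0392
eye world [0.56932726 0.25238293] tcp [0.47944117 0.23492237 0.11739558] yaw 10.953213085069752 6.55
axis yaw in tool 0.1491777776783385
```

Emit:
drive_tool --pt "0.3 -0.5 0.12" --pt "0.3 -0.8 0.12" --pt "0.3 -0.8 0.12" --twist '[0,0,0]' --claw '[0,0,0]'

```text
time: 6.92
position: [0.5098, 0.1534, 0.1296]
ee_rot: [3.127, 0.296, -0.003]
wrist_force: [0.5, 0.9, -1.4]
width: 0.0203
gripper_force: 83.0
```

Emit:
drive_tool --pt "0.3 -0.5 0" --pt "0.3 -0.8 0" --pt "0.3 -0.8 0" --twist '[0,0,0]' --claw '[0,0,0]'

```text
time: 7.3
position: [0.5398, 0.0743, 0.1296]
ee_rot: [-3.127, -0.297, 0.003]
wrist_force: [-0.5, 0.8, -1.5]
width: 0.0203
gripper_force: 83.0
```

Emit:
drive_tool --pt "0.3 -0.4 0" --pt "0.3 -0.79 0" --pt "0.3 -0.79 0" --pt "0.3 -0.79 0" --pt "0.3 -0.79 0" --twist '[0,0,0,0,0]' --claw '[0,0,0,0,0]'

```text
time: 7.92
position: [0.5697, -0.0022, 0.1302]
ee_rot: [-3.126, -0.303, 0.001]
wrist_force: [-0.0, -0.6, -0.8]
width: 0.0204
gripper_force: 83.0
```

```bash
python3 - <<'E'
from eye import *
snap("wrist","w5"); eye("w5",env.sense()["position"][2]-.0037)
c,im,d=snap("top","t5");P=cloud(c,d)
a=cv2.resize(im[120:200,310:410,::-1],None,fx=4,fy=4,interpolation=cv2.INTER_CUBIC)
_,w,_=load("w5")
cv2.imwrite("pics/c5.png",np.hstack([w[0:320,120:520,::-1],a]))
E
```

```text
top z 0.13864313189780691
hole ((663.8916625976562, 16.283517837524414), (24.279054641723633, 24.651321411132812), 11.196033477783203)
tool frame: tip x 0.1117 -> eye x 0.0917, eye y -0.0003 width 0.0393
eye world [0.65970295 0.01553556] tcp [ 0.56980339 -0.00235765  0.13026472] yaw 11.089110586001102 7.975
axis yaw in tool -1.3349937454475036
```

View pics/c5.png

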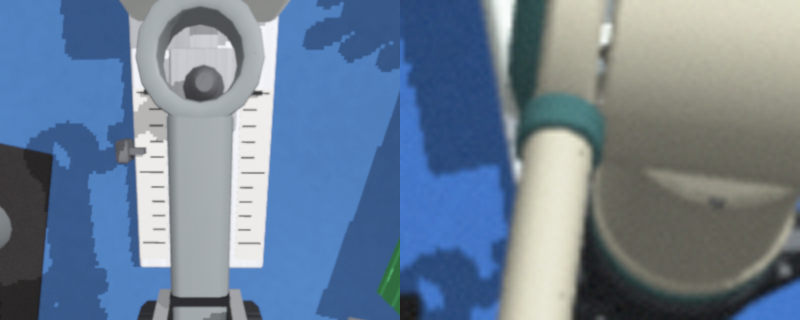

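The wrist view shows the pin tip inside the bore at about (326,80); the top view is blocked by the arm. Next I'll measure the offset.

```bash
python3 - <<'E'
from h import *
c,im,d=load("w5");P=cloud(c,d)
k=(P[...,2]>.076)&(P[...,2]<.088);k[:40]=0;k[130:]=0;k[:,:290]=0;k[:,360:]=0
px=np.argwhere(k)[:,::-1];print(len(px),px.mean(0),P[k].mean(0),onplane(c,[px.mean(0)],.082))
E
```

```text
764 [323.81020942  82.23429319] [0.66268638 0.01420073 0.08209469] [[0.66271724 0.01420562 0.082     ]]
```

Emit:
drive_tool --pt "-0.01 -0.02 0" --pt "-0.01 -0.02 -0.1" --pt "-0.01 -0.02 -0.2" --pt "-0.01 -0.02 -0.3" --pt "-0.01 -0.02 -0.4" --pt "-0.01 -0.02 -0.5" --pt "-0.01 -0.02 -0.6" --pt "-0.01 -0.02 -0.6" --pt "-0.01 -0.02 -0.6" --twist '[0,0,0,0,0,0,0,0,0]' --claw '[0,0,0,0,0,0,0,0,0]'

```text
time: 9.15
position: [0.5693, -0.0059, 0.0705]
ee_rot: [3.127, 0.301, 0.001]
wrist_force: [0.2, -0.2, -1.5]
width: 0.02
gripper_force: 83.0
```

Emit:
drive_tool --pt "0 0 -0.04" --pt "0 0 -0.08" --pt "0 0 -0.12" --pt "0 0 -0.12" --pt "0 0 -0.12" --twist '[0,0,0,0,0]' --claw '[0,0,0,0,0]'

```text
time: 9.78
position: [0.5691, -0.0059, 0.0583]
ee_rot: [3.127, 0.301, 0.0]
wrist_force: [0.1, -0.2, -1.2]
width: 0.0204
gripper_force: 83.0
```

Emit:
drive_tool --pt "0 0 -0.05" --pt "0 0 -0.09" --pt "0 0 -0.11" --pt "0 0 -0.13" --pt "0 0 -0.13" --pt "0 0 -0.13" --twist '[0,0,0,0,0,0]' --claw '[0,0,0,0,0,0]'

```text
time: 10.52
position: [0.5692, -0.0058, 0.0454]
ee_rot: [3.127, 0.301, 0.0]
wrist_force: [0.2, 0.1, -1.0]
width: 0.0203
gripper_force: 83.0
```

Emit:
drive_tool --pt "-0.05 -0.01 0" --pt "-0.1 -0.02 0" --pt "-0.15 -0.03 0" --pt "-0.2 -0.04 0" --pt "-0.25 -0.05 0" --pt "-0.3 -0.057 0" --pt "-0.3 -0.057 0" --pt "-0.3 -0.057 0" --twist '[0,0,0,0,0,0,0,0]' --claw '[0,0,0,0,0,0,0,0]'

```text
time: 11.52
position: [0.5402, -0.0114, 0.0458]
ee_rot: [3.127, 0.301, 0.005]
wrist_force: [5.0, 3.1, -3.3]
width: 0.02
gripper_force: 82.8
```

```bash
python3 - <<'E'
from h import *
c,im,d=snap("wrist","w6");np.save("pics/s6",env.sense()["position"])
cv2.imwrite("pics/c6.png",cv2.resize(im[0:200,190:450,::-1],None,fx=3,fy=3,interpolation=cv2.INTER_CUBIC))
E
```

```text
(no output)
```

View pics/c6.png

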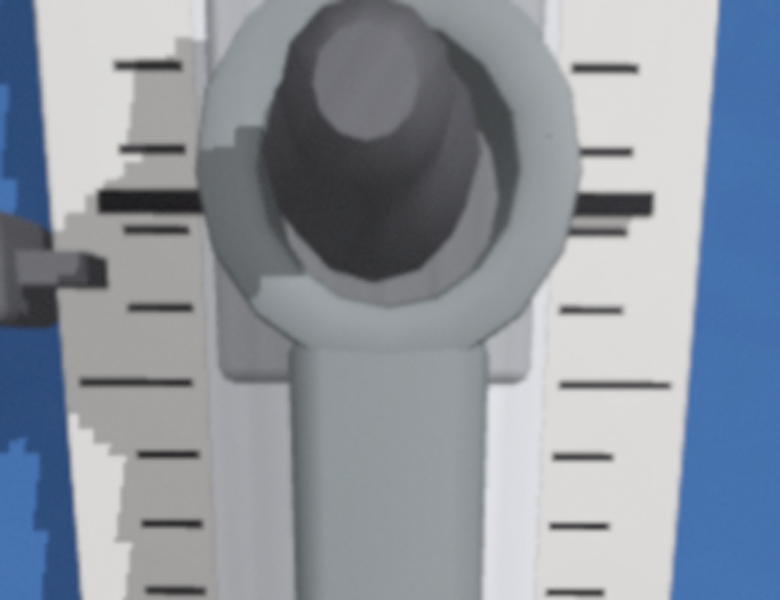

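The crop shows the pointer line at y≈202, between the 20 mm (148) and 30 mm (230) lines, so about 27 mm. The marker finger is at y≈272 between 30 and 40 mm (308), about 35.5 mm after parallax. I need roughly 8.5 mm more, then hold.

Emit:
drive_tool --pt "-0.02 -0.004 0" --pt "-0.05 -0.01 0" --pt "-0.083 -0.016 0" --pt "-0.083 -0.016 0" --pt "-0.083 -0.016 0" --twist '[0,0,0,0,0]' --claw '[0,0,0,0,0]'

```text
time: 12.2
position: [0.5324, -0.0129, 0.0458]
ee_rot: [3.127, 0.301, 0.006]
wrist_force: [5.3, 2.6, -3.4]
width: 0.0207
gripper_force: 82.7
```

```bash
python3 - <<'E'
from h import *
c,im,d=snap("wrist","w7")
cv2.imwrite("pics/c7.png",cv2.resize(im[0:200,190:450,::-1],None,fx=3,fy=3,interpolation=cv2.INTER_CUBIC))
E
```

```text
(no output)
```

View pics/c7.png

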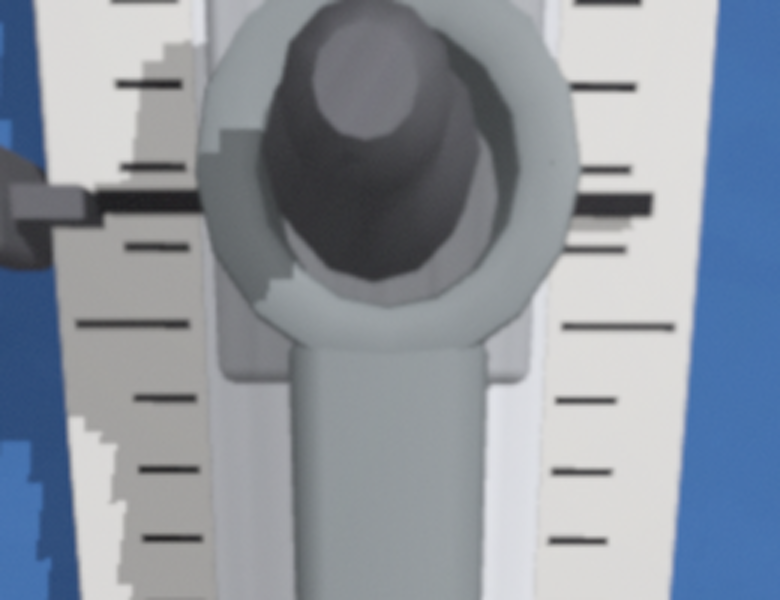

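Emit:
drive_tool --pt "0 0 0" --pt "0 0 0" --pt "0 0 0" --pt "0 0 0" --pt "0 0 0" --pt "0 0 0" --pt "0 0 0" --pt "0 0 0" --pt "0 0 0" --pt "0 0 0" --pt "0 0 0" --pt "0 0 0" --pt "0 0 0" --pt "0 0 0" --pt "0 0 0" --pt "0 0 0" --pt "0 0 0" --pt "0 0 0" --pt "0 0 0" --pt "0 0 0" --twist '[0,0,0,0,0,0,0,0,0,0,0,0,0,0,0,0,0,0,0,0]' --claw '[0,0,0,0,0,0,0,0,0,0,0,0,0,0,0,0,0,0,0,0]'

```text
time: 14.75
position: [0.5325, -0.0129, 0.0457]
ee_rot: [3.127, 0.301, 0.006]
wrist_force: [5.4, 3.4, -2.5]
width: 0.0204
gripper_force: 82.7
```

The pointer line (y≈202) now meets the marker finger (y≈205). I'll hold a second more, let it home, and lift.

Emit:
drive_tool --pt "0 0 0" --pt "0 0 0" --pt "0 0 0" --pt "0 0 0" --pt "0 0 0" --pt "0 0 0" --pt "0 0 0" --pt "0.08 0.015 0" --pt "0.16 0.03 0" --pt "0.24 0.045 0" --pt "0.32 0.06 0" --pt "0.373 0.071 0" --pt "0.373 0.071 0" --pt "0.373 0.071 0" --pt "0.373 0.071 0" --twist '[0,0,0,0,0,0,0,0,0,0,0,0,0,0,0]' --claw '[0,0,0,0,0,0,0,0,0,0,0,0,0,0,0]'

```text
time: 16.62
position: [0.5671, -0.0062, 0.0451]
ee_rot: [-3.127, -0.301, 0.003]
wrist_force: [-0.4, -0.2, -1.4]
width: 0.0203
gripper_force: 83.0
```

Emit:
drive_tool --pt "0 0 0.1" --pt "0 0 0.2" --pt "0 0 0.35" --pt "0 0 0.5" --pt "0 0 0.7" --pt "0 0 0.85" --pt "0 0 0.85" --pt "0 0 0.85" --twist '[0,0,0,0,0,0,0,0]' --claw '[0,0,0,0,0,0,0,0]'

```text
time: 17.62
position: [0.5676, -0.006, 0.13]
ee_rot: [-3.127, -0.301, 0.001]
wrist_force: [-0.1, -0.5, -0.9]
width: 0.0202
gripper_force: 83.0
```

```bash
python3 - <<'E'
from eye import *
snap("wrist","w8"); eye("w8",env.sense()["position"][2]-.0037)
c,im,d=load("top0");P=cloud(c,d);hsv=cv2.cvtColor(im,cv2.COLOR_RGB2HSV)
def big(m,z):
    n,l,s,_=cv2.connectedComponentsWithStats(m.astype(np.uint8));i=1+s[1:,4].argmax();return P[(l==i)&(abs(P[...,2]-z)<.008)]
g=(hsv[...,0]>45)&(hsv[...,0]<80)&(hsv[...,1]>120);g[:,:430]=0;g[:,580:]=0;g[:120]=0;g[240:]=0
q=big(g,.06);print("basket rim",cv2.minAreaRect(q[:,:2].astype(np.float32)*1000),"floor z",np.median(P[150:205,470:540,2]))
t=(hsv[...,1]<60);t[:228]=0;t[335:]=0;t[:,:425]=0;t[:,570:]=0
q=big(t,.034);print("tray rim",cv2.minAreaRect(q[:,:2].astype(np.float32)*1000))
q=P[80:140,400:540].reshape(-1,3);q=q[q[:,2]>.03];print("rack",cv2.minAreaRect(q[:,:2].astype(np.float32)*1000))
E
```

```text
top z 0.13837790737783104
hole ((661.775146484375, 12.393927574157715), (24.22139549255371, 24.532400131225586), 23.266027450561523)
tool frame: tip x 0.1119 -> eye x 0.0919, eye y -0.0001 width 0.0393
eye world [0.65762212 0.01162974] tcp [ 0.56745119 -0.00594851  0.12965253] yaw 10.998631560993054 17.675
axis yaw in tool -1.3617728393686745
basket rim ((630.4483642578125, -269.7147521972656), (241.94261169433594, 182.25640869140625), 87.55216217041016) floor z 0.005886806686423385
tray rim ((429.3207092285156, -249.95538330078125), (241.51324462890625, 180.78533935546875), 89.0865249633789)
rack ((633.139404296875, -75.54864501953125), (224.52716064453125, 555.7017822265625), 39.722557067871094)
```

Emit:
drive_tool --pt "0 -0.3 0.3" --pt "0.22 -0.75 0.3" --pt "0.22 -0.75 0.3" --pt "0.22 -0.75 0.3" --twist '[0,0.16,0.32,0.32]' --claw '[0,0,0,0]'

```text
time: 18.18
position: [0.5895, -0.0814, 0.1592]
ee_rot: [-3.033, -0.814, 0.003]
wrist_force: [0.3, -0.1, -1.6]
width: 0.0202
gripper_force: 83.0
```

Emit:
drive_tool --pt "0.22 -0.5 0" --pt "0.22 -0.75 0" --pt "0.22 -0.75 0" --twist '[0.16,0.32,0.32]' --claw '[0,0,0]'

```text
time: 18.55
position: [0.6117, -0.157, 0.1594]
ee_rot: [-2.857, -1.306, 0.002]
wrist_force: [-0.8, 0.6, -1.1]
width: 0.02
gripper_force: 83.0
```

Emit:
drive_tool --pt "0.22 -0.5 0" --pt "0.22 -0.75 0" --pt "0.22 -0.75 0" --twist '[0.16,0.32,0.32]' --claw '[0,0,0]'

```text
time: 18.92
position: [0.6337, -0.231, 0.1595]
ee_rot: [-2.599, -1.763, 0.001]
wrist_force: [0.9, 0.4, -1.4]
width: 0.0205
gripper_force: 83.0
```

Emit:
drive_tool --pt "0.22 -0.5 0" --pt "0.22 -0.775 0" --pt "0.22 -0.775 0" --pt "0.22 -0.775 -0.3" --pt "0.22 -0.775 -0.5" --pt "0.22 -0.775 -0.5" --pt "0.22 -0.775 -0.5" --twist '[0.16,0.32,0.32,0.32,0.32,0.32,0.32]' --claw '[0,0,0,0,0,0,0]'

```text
time: 19.8
position: [0.6566, -0.3071, 0.1114]
ee_rot: [2.264, 2.177, 0.001]
wrist_force: [-0.7, 1.2, -0.8]
width: 0.0206
gripper_force: 83.0
```

```bash
python3 - <<'E'
from eye import *
snap("wrist","w9"); eye("w9",env.sense()["position"][2]-.0037)
E
```

```text
top z 0.1198274755248161
hole ((660.0982666015625, -210.8535919189453), (24.61878776550293, 24.677711486816406), 75.23355102539062)
tool frame: tip x 0.1127 -> eye x 0.0927, eye y -0.0005 width 0.0392
eye world [ 0.65991877 -0.21502871] tcp [ 0.65687025 -0.30765781  0.11178737] yaw 87.77555741760067 19.85
axis yaw in tool 0.04569859440653427
```

View pics/w9.png

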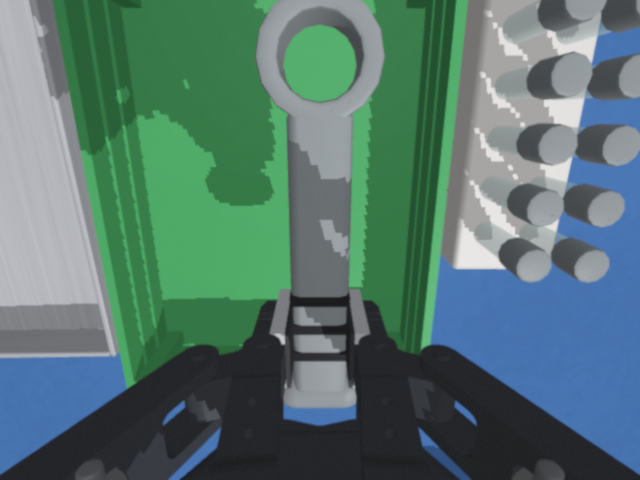

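The handle is over the basket, well inside its walls, with the rack to the right and clear of the hand. Lowering, releasing and withdrawing.

Emit:
drive_tool --pt "0 0 -0.3" --pt "0 0 -0.6" --pt "0 0 -0.75" --pt "0 0 -0.83" --pt "0 0 -0.9" --pt "0 0 -0.9" --pt "0 0 -0.9" --twist '[0,0,0,0,0,0,0]' --claw '[0,0,0,0,0,0,0]'

```text
time: 20.72
position: [0.6565, -0.3088, 0.0211]
ee_rot: [2.263, 2.177, 0.001]
wrist_force: [0.8, -0.2, -1.1]
width: 0.0205
gripper_force: 83.0
```

Emit:
drive_tool --pt "0 0 0" --pt "0 0 0" --pt "0 0 0" --pt "0 0 0.5" --pt "0 0 1" --pt "0 0 1" --pt "0 0 1" --twist '[0,0,0,0,0,0,0]' --claw '[0.45,0.45,0.45,0.45,0.45,0.45,0.45]'

```text
time: 21.6
position: [0.6557, -0.3083, 0.1202]
ee_rot: [-2.263, -2.178, 0.0]
wrist_force: [-0.5, -0.3, 0.6]
width: 0.0389
gripper_force: 0.0
```

```bash
python3 - <<'E'
from h import *
s=env.sense();c,im,d=snap("wrist","w10");P=cloud(c,d);hsv=cv2.cvtColor(im,cv2.COLOR_RGB2HSV)
k=(hsv[...,1]<60)&(P[...,2]<.045)&(P[...,2]>.015)&(P[...,0]>.56)&(P[...,0]<.715)
k[300:]=0;q=P[k];print(s["position"],len(q),q.min(0),q.max(0),np.median(q,0))
E
```

```text
[ 0.65570607 -0.30829543  0.12019294] 8971 [ 0.63676116 -0.34764121  0.0150045 ] [ 0.67935485 -0.19195501  0.03099228] [ 0.6576852  -0.26410287  0.02824081]
```

The long handle lies in the basket with its top at z≈28 mm. Back to the mat for the mid handle.

Emit:
drive_tool --pt "0 0 0.5" --pt "-0.36 0.5 0.8" --pt "-0.36 0.92 0.8" --pt "-0.36 0.92 0.8" --twist '[0,-0.14,-0.286,-0.286]' --claw '[0.6,0.6,0.6,0.6]'

```text
time: 22.15
position: [0.6189, -0.213, 0.1995]
ee_rot: [-2.558, -1.818, 0.001]
wrist_force: [-0.4, -1.0, -1.6]
width: 0.0511
gripper_force: 0.0
```

Emit:
drive_tool --pt "-0.36 0.5 0.2" --pt "-0.36 0.92 0.2" --pt "-0.36 0.92 0.2" --twist '[-0.14,-0.286,-0.286]' --claw '[0.6,0.6,0.6]'

```text
time: 22.52
position: [0.5833, -0.1224, 0.2192]
ee_rot: [-2.801, -1.418, 0.002]
wrist_force: [0.2, -0.0, -0.0]
width: 0.0514
gripper_force: 0.0
```

Emit:
drive_tool --pt "-0.36 0.5 0" --pt "-0.36 0.92 0" --pt "-0.36 0.92 0" --twist '[-0.14,-0.286,-0.286]' --claw '[0.6,0.6,0.6]'

```text
time: 22.9
position: [0.5478, -0.0315, 0.2191]
ee_rot: [-2.982, -0.985, 0.003]
wrist_force: [0.1, -0.4, -0.6]
width: 0.0512
gripper_force: 0.0
```

Emit:
drive_tool --pt "-0.36 0.5 0" --pt "-0.36 0.92 0" --pt "-0.36 0.92 0" --twist '[-0.14,-0.286,-0.286]' --claw '[0.6,0.6,0.6]'

```text
time: 23.28
position: [0.5125, 0.0599, 0.2195]
ee_rot: [3.096, 0.53, -0.001]
wrist_force: [-0.3, -0.3, -0.4]
width: 0.0512
gripper_force: 0.0
```

Emit:
drive_tool --pt "-0.36 0.5 0" --pt "-0.36 0.92 0" --pt "-0.36 0.92 0" --pt "-0.36 0.92 0" --pt "-0.36 0.92 0" --twist '[-0.14,-0.286,-0.286,-0.286,-0.286]' --claw '[0.6,0.6,0.6,0.6,0.6]'

```text
time: 23.9
position: [0.4767, 0.1499, 0.22]
ee_rot: [3.14, 0.054, -0.001]
wrist_force: [0.5, -0.7, -0.0]
width: 0.0511
gripper_force: 0.0
```

```bash
python3 - <<'E'
from hp import *
s=env.sense();print(s["position"],s["ee_rot"],s["time"])
snap("wrist","w11");poses("w11")
E
```

```text
[0.47673321 0.14986707 0.21995848] [ 3.14011191e+00  5.39155517e-02 -7.99094522e-04] 23.9
119 rect [512.7 324.2] [ 42.8 115.4] yaw -1.8 z 27.3 grip [497.2 324.7] hole [(array([550.7, 321. ]), array([20. , 23.8]))]
139 rect [497.2 151.3] [134.9  38.6] yaw 1.9 z 27.5 grip [471.8 150.5] hole [(array([545.4, 153.1]), array([17.7, 18.1]))]
```

Emit:
drive_tool --pt "-0.05 0 -0.5" --pt "-0.05 0 -1" --pt "-0.05 0 -1" --twist '[0,0,0]' --claw '[0.6,0.6,0.6]'

```text
time: 24.32
position: [0.4682, 0.1501, 0.1175]
ee_rot: [3.139, 0.054, -0.013]
wrist_force: [-0.7, -0.8, 0.5]
width: 0.0514
gripper_force: 0.0
```

Emit:
drive_tool --pt "0 0 -0.5" --pt "0 0 -0.8" --pt "0 0 -1" --pt "0 0 -1" --pt "0 0 -1" --pt "0 0 -1" --pt "0 0 -1" --pt "0 0 -1" --pt "0 0 -1" --pt "0 0 -1" --twist '[0,0,0,0,0,0,0,0,0,0]' --claw '[0.6,0.6,0.6,0.6,0.3,0,0,0,0,0]'

```text
time: 25.58
position: [0.4727, 0.1516, 0.0223]
ee_rot: [-3.141, -0.055, -0.006]
wrist_force: [0.4, -0.4, 5.4]
width: 0.0202
gripper_force: 78.9
```

Emit:
drive_tool --pt "0 0 0.3" --pt "0 0 0.6" --pt "0 0 1" --pt "0 0 1" --pt "0 0 1" --twist '[0,0,0.1,0.147,0.147]' --claw '[0,0,0,0,0]'

```text
time: 26.2
position: [0.4714, 0.1515, 0.1217]
ee_rot: [-3.128, -0.295, -0.004]
wrist_force: [0.2, 0.3, -1.4]
width: 0.0202
gripper_force: 78.4
```

```bash
python3 - <<'E'
from eye import *
snap("wrist","w12"); eye("w12",env.sense()["position"][2]-.0037)
E
```

```text
top z 0.1266069478984714
hole ((542.5013427734375, 164.68328857421875), (17.479028701782227, 17.556514739990234), 87.69236755371094)
tool frame: tip x 0.0923 -> eye x 0.0723, eye y 0.0004 width 0.0393
eye world [0.54200316 0.16458655] tcp [0.4709333  0.15145571 0.12099309] yaw 10.77837695445548 26.25
axis yaw in tool -5.67677291262327
```

Emit:
drive_tool --pt "0.3 -0.4 0.1" --pt "0.6 -0.75 0.1" --pt "0.6 -0.75 0.1" --twist '[0,0,0]' --claw '[0,0,0]'

```text
time: 26.62
position: [0.5333, 0.0742, 0.1301]
ee_rot: [3.127, 0.29, 0.002]
wrist_force: [-0.9, 0.6, -0.4]
width: 0.0203
gripper_force: 78.6
```

Emit:
drive_tool --pt "0.3 -0.4 0" --pt "0.6 -0.75 0" --pt "0.6 -0.75 0" --pt "0.6 -0.75 0" --pt "0.6 -0.75 0" --twist '[0,0,0,0,0]' --claw '[0,0,0,0,0]'

```text
time: 27.25
position: [0.5897, 0.0027, 0.13]
ee_rot: [-3.127, -0.298, 0.003]
wrist_force: [0.1, 0.8, -0.9]
width: 0.0203
gripper_force: 78.7
```

```bash
cat > pin.py <<'E'
from eye import *
import sys
snap("wrist",sys.argv[1]); eye(sys.argv[1],env.sense()["position"][2]-float(sys.argv[2]))
c,im,d=load(sys.argv[1]);P=cloud(c,d)
k=(P[...,2]>.076)&(P[...,2]<.088)&(np.hypot(P[...,0]-.663,P[...,1]-.0145)<.012)
px=np.argwhere(k)[:,::-1];print("pin",len(px),onplane(c,[px.mean(0)],.082)[0])
E
python3 pin.py w13 .0065
```

```text
top z 0.1346631992750187
hole ((660.8453979492188, 16.003957748413086), (17.281089782714844, 17.349853515625), 108.73583221435547)
tool frame: tip x 0.0916 -> eye x 0.0716, eye y 0.0003 width 0.0394
eye world [0.6603056  0.01589091] tcp [0.58991167 0.00267807 0.13018918] yaw 10.890528180643775 27.3
axis yaw in tool -0.5222757551139992
pin 681 [0.66293169 0.01420558 0.082     ]
```

Emit:
drive_tool --pt "0.02 -0.018 0" --pt "0.02 -0.018 -0.1" --pt "0.02 -0.018 -0.2" --pt "0.02 -0.018 -0.3" --pt "0.02 -0.018 -0.4" --pt "0.02 -0.018 -0.48" --pt "0.02 -0.018 -0.48" --pt "0.02 -0.018 -0.48" --twist '[0,0,0,0,0,0,0,0]' --claw '[0,0,0,0,0,0,0,0]'

```text
time: 28.3
position: [0.5933, -0.0004, 0.0825]
ee_rot: [3.127, 0.296, 0.001]
wrist_force: [0.4, -0.2, -0.9]
width: 0.0204
gripper_force: 78.8
```

Emit:
drive_tool --pt "0 0 -0.02" --pt "0 0 -0.04" --pt "0 0 -0.06" --pt "0 0 -0.06" --twist '[0,0,0,0]' --claw '[0,0,0,0]'

```text
time: 28.8
position: [0.5929, -0.0, 0.0765]
ee_rot: [-3.127, -0.296, 0.0]
wrist_force: [-0.8, 1.8, 1.1]
width: 0.0205
gripper_force: 79.1
```

Emit:
drive_tool --pt "0 0 -0.02" --pt "0 0 -0.03" --pt "0 0 -0.04" --pt "0 0 -0.04" --twist '[0,0,0,0]' --claw '[0,0,0,0]'

```text
time: 29.3
position: [0.5928, 0.0, 0.0742]
ee_rot: [-3.127, -0.297, -0.001]
wrist_force: [-5.7, 1.0, 12.5]
width: 0.0202
gripper_force: 80.5
```

The bore stopped about 26 mm high with 12 N up-force, so this one is shrunk. It goes in the tray.

Emit:
drive_tool --pt "0 0 0.1" --pt "0 0 0.3" --pt "0 0 0.6" --pt "0 0 0.8" --pt "0 0 0.8" --twist '[0,0,0,0,0]' --claw '[0,0,0,0,0]'

```text
time: 29.92
position: [0.5945, -0.0007, 0.1539]
ee_rot: [3.126, 0.296, 0.006]
wrist_force: [0.3, -0.7, -0.1]
width: 0.02
gripper_force: 78.8
```

Emit:
drive_tool --pt "-0.2 -0.4 0" --pt "-0.54 -0.92 0" --pt "-0.54 -0.92 0" --pt "-0.54 -0.92 0" --twist '[0.14,0.28,0.434,0.434]' --claw '[0,0,0,0]'

```text
time: 30.42
position: [0.5383, -0.0929, 0.1512]
ee_rot: [-2.981, -0.988, 0.002]
wrist_force: [-0.4, 0.2, -2.0]
width: 0.0204
gripper_force: 78.9
```

Emit:
drive_tool --pt "-0.2 -0.4 0" --pt "-0.54 -0.92 0" --pt "-0.54 -0.92 0" --pt "-0.54 -0.92 0" --twist '[0.14,0.28,0.434,0.434]' --claw '[0,0,0,0]'

```text
time: 30.92
position: [0.4851, -0.1843, 0.1518]
ee_rot: [-2.683, -1.633, 0.0]
wrist_force: [0.7, 0.1, -0.9]
width: 0.0204
gripper_force: 78.9
```

Emit:
drive_tool --pt "-0.2 -0.4 0" --pt "-0.54 -0.92 0" --pt "-0.54 -0.92 0" --pt "-0.54 -0.92 -0.3" --pt "-0.54 -0.92 -0.6" --pt "-0.54 -0.92 -0.6" --pt "-0.54 -0.92 -0.6" --twist '[0.14,0.28,0.434,0.434,0.434,0.434,0.434]' --claw '[0,0,0,0,0,0,0]'

```text
time: 31.8
position: [0.4322, -0.2762, 0.0929]
ee_rot: [2.241, 2.2, 0.0]
wrist_force: [0.6, -0.8, -0.5]
width: 0.0202
gripper_force: 78.8
```

```bash
python3 - <<'E'
from eye import *
snap("wrist","w14"); eye("w14",env.sense()["position"][2]-.007)
c,im,d=load("w14");P=cloud(c,d)
q=P[(P[...,2]>.03)&(P[...,2]<.038)&(P[...,0]<.53)];print("tray rim seen",np.percentile(q,[1,99],axis=0))
E
```

```text
top z 0.09767678945528241
hole ((433.7154235839844, -203.40382385253906), (17.260398864746094, 17.280498504638672), 4.095231533050537)
tool frame: tip x 0.0926 -> eye x 0.0726, eye y 0.0000 width 0.0393
eye world [ 0.43374112 -0.20397139] tcp [ 0.43233438 -0.27655914  0.0933782 ] yaw 88.92896909356408 31.85
axis yaw in tool 0.6666007441291307
tray rim seen [[ 0.33902276 -0.33152859  0.03011642]
 [ 0.51961128 -0.14598876  0.03685348]]
```

View pics/w14.png

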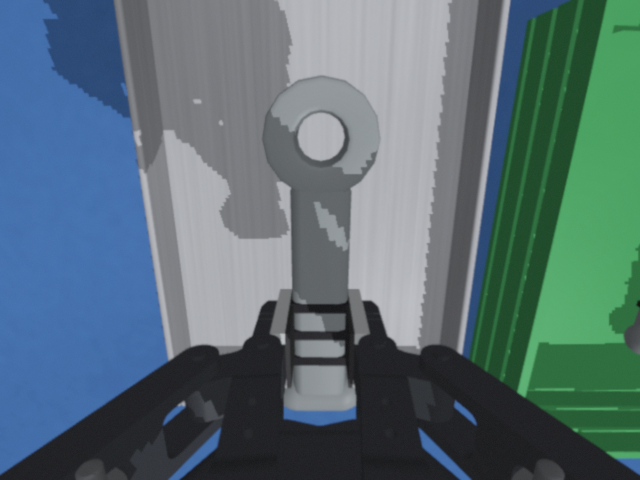

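The mid handle is centred over the tray. Lowering and releasing.

Emit:
drive_tool --pt "0 0 -0.3" --pt "0 0 -0.5" --pt "0 0 -0.6" --pt "0 0 -0.7" --pt "0 0 -0.7" --pt "0 0 -0.7" --twist '[0,0,0,0,0,0]' --claw '[0,0,0,0,0,0]'

```text
time: 32.6
position: [0.4314, -0.2766, 0.0228]
ee_rot: [2.241, 2.2, 0.0]
wrist_force: [-0.1, -0.7, -1.1]
width: 0.0205
gripper_force: 78.8
```

Emit:
drive_tool --pt "0 0 0" --pt "0 0 0" --pt "0 0 0" --pt "0 0 0.5" --pt "0 0 1" --pt "0 0 1" --pt "0 0 1" --twist '[0,0,0,0,0,0,0]' --claw '[0.5,0.5,0.5,0.5,0.5,0.5,0.5]'

```text
time: 33.48
position: [0.4306, -0.276, 0.122]
ee_rot: [-2.242, -2.2, -0.0]
wrist_force: [-0.6, 0.4, -0.1]
width: 0.0432
gripper_force: 0.0
```

```bash
python3 - <<'E'
from h import *
s=env.sense();c,im,d=snap("wrist","w15");P=cloud(c,d)
k=(P[...,2]<.04)&(P[...,2]>.018)&(P[...,0]>.38)&(P[...,0]<.48)&(P[...,1]<-.15)
k[300:]=0;q=P[k];print(s["position"],len(q),q.min(0),q.max(0),np.median(q,0))
E
```

```text
[ 0.4306333  -0.27595369  0.12202671] 7935 [ 0.41109982 -0.3176837   0.01807617] [ 0.45294604 -0.18415416  0.02994324] [ 0.43173949 -0.24161875  0.02727217]
```

It lies flat in the tray with its top at z≈27 mm. Now the short handle.

Emit:
drive_tool --pt "0 0 0.5" --pt "0.1 0.5 0.8" --pt "0.1 0.98 0.8" --pt "0.1 0.98 0.8" --twist '[0,-0.12,-0.253,-0.253]' --claw '[0.6,0.6,0.6,0.6]'

```text
time: 34.02
position: [0.4397, -0.175, 0.201]
ee_rot: [-2.506, -1.887, 0.001]
wrist_force: [0.3, -0.2, -0.2]
width: 0.0514
gripper_force: 0.0
```

Emit:
drive_tool --pt "0.1 0.5 0.2" --pt "0.1 0.98 0.2" --pt "0.1 0.98 0.2" --twist '[-0.12,-0.253,-0.253]' --claw '[0.6,0.6,0.6]'

```text
time: 34.4
position: [0.4502, -0.0783, 0.221]
ee_rot: [-2.734, -1.542, 0.003]
wrist_force: [0.2, -0.4, 0.0]
width: 0.0508
gripper_force: 0.0
```

Emit:
drive_tool --pt "0.1 0.5 0" --pt "0.1 0.98 0" --pt "0.1 0.98 0" --twist '[-0.12,-0.253,-0.253]' --claw '[0.6,0.6,0.6]'

```text
time: 34.78
position: [0.4608, 0.0187, 0.221]
ee_rot: [-2.915, -1.168, 0.004]
wrist_force: [-0.8, -1.3, -0.3]
width: 0.0514
gripper_force: 0.0
```

Emit:
drive_tool --pt "0.1 0.5 0" --pt "0.1 0.98 0" --pt "0.1 0.98 0" --twist '[-0.12,-0.253,-0.253]' --claw '[0.6,0.6,0.6]'

```text
time: 35.15
position: [0.4714, 0.1161, 0.2213]
ee_rot: [3.045, 0.773, -0.003]
wrist_force: [0.9, -0.6, 0.4]
width: 0.051
gripper_force: 0.0
```

Emit:
drive_tool --pt "0.1 0.5 0" --pt "0.1 0.98 0" --pt "0.1 0.98 0" --twist '[-0.12,-0.253,-0.253]' --claw '[0.6,0.6,0.6]'

```text
time: 35.52
position: [0.482, 0.2137, 0.2214]
ee_rot: [3.12, 0.363, -0.001]
wrist_force: [-0.1, -0.3, 0.1]
width: 0.0512
gripper_force: 0.0
```

Emit:
drive_tool --pt "0.1 0.5 0" --pt "0.1 0.98 0" --pt "0.1 0.98 0" --pt "0.1 0.98 0" --pt "0.1 0.98 0" --twist '[-0.12,-0.253,-0.253,-0.253,-0.253]' --claw '[0.6,0.6,0.6,0.6,0.6]'

```text
time: 36.15
position: [0.4914, 0.3094, 0.2222]
ee_rot: [3.14, -0.06, -0.001]
wrist_force: [-0.1, 0.1, -0.0]
width: 0.0511
gripper_force: 0.0
```

```bash
python3 - <<'E'
from hp import *
s=env.sense();print(s["position"],s["ee_rot"],s["time"])
snap("wrist","w16");poses("w16")
E
```

```text
[0.49143468 0.30940819 0.2221857 ] [ 3.13964446e+00 -6.00719961e-02 -5.21727646e-04] 36.15
119 rect [596.   52.1] [114.6  26.7] yaw 12.4 z 14.5 grip [580.8  48.8] hole []
119 rect [513.  325.8] [ 39.2 114.9] yaw -2.2 z 27.4 grip [497.5 326.4] hole [(array([551.5, 323.7]), array([25. , 25.5]))]
```

Emit:
drive_tool --pt "0.05 0.165 -0.5" --pt "0.05 0.165 -1" --pt "0.05 0.165 -1" --twist '[0,0,0]' --claw '[0.6,0.6,0.6]'

```text
time: 36.58
position: [0.4933, 0.3258, 0.1189]
ee_rot: [3.136, -0.059, -0.013]
wrist_force: [-0.6, -0.6, 0.8]
width: 0.0513
gripper_force: 0.0
```

Emit:
drive_tool --pt "0 0 -0.5" --pt "0 0 -0.8" --pt "0 0 -1" --pt "0 0 -1.0" --pt "0 0 -1.0" --pt "0 0 -1.0" --pt "0 0 -1.0" --pt "0 0 -1.0" --pt "0 0 -1.0" --pt "0 0 -1.0" --twist '[0,0,0,0,0,0,0,0,0,0]' --claw '[0.6,0.6,0.6,0.6,0.3,0,0,0,0,0]'

```text
time: 37.83
position: [0.4976, 0.3287, 0.0248]
ee_rot: [-3.139, 0.058, -0.006]
wrist_force: [0.1, -1.6, 5.8]
width: 0.0204
gripper_force: 80.5
```

Emit:
drive_tool --pt "0 0 0.3" --pt "0 0 0.6" --pt "0 0 1" --pt "0 0 1" --pt "0 0 1" --twist '[0,0,0.1,0.217,0.217]' --claw '[0,0,0,0,0]'

```text
time: 38.45
position: [0.4962, 0.3283, 0.1236]
ee_rot: [-3.127, -0.296, -0.003]
wrist_force: [0.1, 0.7, -1.7]
width: 0.0197
gripper_force: 79.5
```

```bash
python3 - <<'E'
from eye import *
snap("wrist","w17"); eye("w17",env.sense()["position"][2]-.0060)
E
```

```text
top z 0.12614538635162706
hole ((549.5792846679688, 338.1077880859375), (24.967426300048828, 25.240192413330078), 3.7932016849517822)
tool frame: tip x 0.0741 -> eye x 0.0541, eye y 0.0003 width 0.0391
eye world [0.54903078 0.33792282] tcp [0.4958556  0.32807466 0.12284358] yaw 10.769798334736187 38.5
axis yaw in tool 0.6644352660086796
```

Emit:
drive_tool --pt "0.1 -0.4 0.08" --pt "0.28 -0.81 0.08" --pt "0.28 -0.81 0.08" --twist '[0,0,0]' --claw '[0,0,0]'

```text
time: 38.88
position: [0.5248, 0.2446, 0.1299]
ee_rot: [3.127, 0.29, -0.001]
wrist_force: [-0.5, 0.9, -1.3]
width: 0.0199
gripper_force: 79.4
```

Emit:
drive_tool --pt "0.1 -0.4 0" --pt "0.28 -0.81 0" --pt "0.28 -0.81 0" --twist '[0,0,0]' --claw '[0,0,0]'

```text
time: 39.25
position: [0.5529, 0.1644, 0.1298]
ee_rot: [3.127, 0.291, -0.001]
wrist_force: [0.2, 0.0, -1.1]
width: 0.0199
gripper_force: 79.4
```

Emit:
drive_tool --pt "0.1 -0.4 0" --pt "0.28 -0.81 0" --pt "0.28 -0.81 0" --twist '[0,0,0]' --claw '[0,0,0]'

```text
time: 39.62
position: [0.5809, 0.084, 0.1299]
ee_rot: [3.128, 0.292, 0.0]
wrist_force: [0.3, 0.6, -0.2]
width: 0.0202
gripper_force: 79.4
```

Emit:
drive_tool --pt "0.1 -0.4 0" --pt "0.29 -0.81 0" --pt "0.29 -0.81 0" --pt "0.29 -0.81 0" --pt "0.29 -0.81 0" --twist '[0,0,0,0,0]' --claw '[0,0,0,0,0]'

```text
time: 40.25
position: [0.6082, 0.006, 0.1301]
ee_rot: [-3.126, -0.3, 0.002]
wrist_force: [-0.5, 0.6, -0.6]
width: 0.0198
gripper_force: 79.4
```

```bash
python3 pin.py w18 .009
```

```text
top z 0.1324149773731008
hole ((661.8385620117188, 15.966232299804688), (24.429031372070312, 24.84711265563965), 12.887474060058594)
tool frame: tip x 0.0736 -> eye x 0.0536, eye y 0.0002 width 0.0391
eye world [0.66101721 0.01573838] tcp [0.60837341 0.00576989 0.13023825] yaw 10.961861002853086 40.3
axis yaw in tool -23.962894725060327
pin 605 [0.66306557 0.01429888 0.082     ]
```

Emit:
drive_tool --pt "0.012 -0.017 0" --pt "0.012 -0.017 -0.1" --pt "0.012 -0.017 -0.2" --pt "0.012 -0.017 -0.3" --pt "0.012 -0.017 -0.4" --pt "0.012 -0.017 -0.5" --pt "0.012 -0.017 -0.6" --pt "0.012 -0.017 -0.6" --pt "0.012 -0.017 -0.6" --twist '[0,0,0,0,0,0,0,0,0]' --claw '[0,0,0,0,0,0,0,0,0]'

```text
time: 41.42
position: [0.6105, 0.0024, 0.0705]
ee_rot: [3.127, 0.298, 0.001]
wrist_force: [0.2, 1.6, -0.6]
width: 0.0201
gripper_force: 79.4
```

Emit:
drive_tool --pt "0 0 -0.05" --pt "0 0 -0.1" --pt "0 0 -0.14" --pt "0 0 -0.18" --pt "0 0 -0.18" --pt "0 0 -0.18" --twist '[0,0,0,0,0,0]' --claw '[0,0,0,0,0,0]'

```text
time: 42.18
position: [0.6104, 0.0024, 0.0524]
ee_rot: [3.127, 0.298, 0.0]
wrist_force: [0.5, 0.6, -1.3]
width: 0.0202
gripper_force: 79.5
```

Emit:
drive_tool --pt "0 0 -0.01" --pt "0 0 -0.02" --pt "0 0 -0.02" --twist '[0,0,0]' --claw '[0,0,0]'

```text
time: 42.55
position: [0.6104, 0.0024, 0.0508]
ee_rot: [3.127, 0.298, 0.001]
wrist_force: [-1.1, -0.1, 1.7]
width: 0.0198
gripper_force: 79.9
```

Emit:
drive_tool --pt "0 0 -0.01" --pt "0 0 -0.01" --pt "0 0 -0.01" --twist '[0,0,0]' --claw '[0,0,0]'

```text
time: 42.92
position: [0.6104, 0.0024, 0.0505]
ee_rot: [3.127, 0.298, 0.001]
wrist_force: [-3.6, -0.4, 6.8]
width: 0.0199
gripper_force: 80.7
```

Fully seated, with contact at eye height ≈41 mm. Pulling short of the mark first.

Emit:
drive_tool --pt "-0.05 -0.01 0.01" --pt "-0.1 -0.02 0.01" --pt "-0.15 -0.03 0.01" --pt "-0.2 -0.04 0.01" --pt "-0.25 -0.05 0.01" --pt "-0.3 -0.058 0.01" --pt "-0.34 -0.066 0.01" --pt "-0.34 -0.066 0.01" --pt "-0.34 -0.066 0.01" --twist '[0,0,0,0,0,0,0,0,0]' --claw '[0,0,0,0,0,0,0,0,0]'

```text
time: 44.05
position: [0.5781, -0.0036, 0.0507]
ee_rot: [-3.127, -0.297, -0.007]
wrist_force: [5.9, 3.8, -0.5]
width: 0.0198
gripper_force: 79.6
```

```bash
python3 - <<'E'
from h import *
c,im,d=snap("wrist","w19")
cv2.imwrite("pics/c19.png",cv2.resize(im[0:250,190:450,::-1],None,fx=2.4,fy=2.4,interpolation=cv2.INTER_CUBIC))
E
```

```text
(no output)
```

View pics/c19.png

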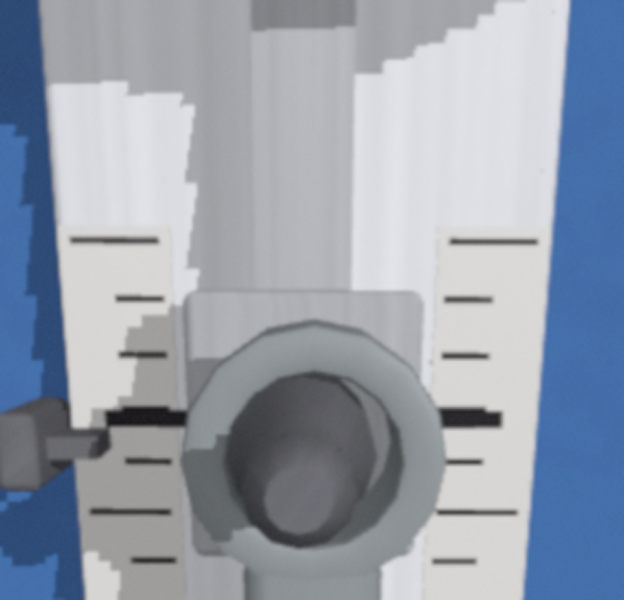

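The crop shows the pointer at y≈418, just past the 30 mm line, about 31 mm. The marker finger is at y≈440, about 35 mm after parallax. It needs ~4.3 mm more, then a hold.

Emit:
drive_tool --pt "-0.02 -0.004 0" --pt "-0.043 -0.008 0" --pt "-0.043 -0.008 0" --pt "-0.043 -0.008 0" --pt "-0.043 -0.008 0" --pt "-0.043 -0.008 0" --pt "-0.043 -0.008 0" --pt "-0.043 -0.008 0" --pt "-0.043 -0.008 0" --pt "-0.043 -0.008 0" --pt "-0.043 -0.008 0" --pt "-0.043 -0.008 0" --pt "-0.043 -0.008 0" --pt "-0.043 -0.008 0" --pt "-0.043 -0.008 0" --pt "-0.043 -0.008 0" --pt "-0.043 -0.008 0" --pt "-0.043 -0.008 0" --pt "-0.043 -0.008 0" --pt "-0.043 -0.008 0" --twist '[0,0,0,0,0,0,0,0,0,0,0,0,0,0,0,0,0,0,0,0]' --claw '[0,0,0,0,0,0,0,0,0,0,0,0,0,0,0,0,0,0,0,0]'

```text
time: 46.6
position: [0.5741, -0.0043, 0.0507]
ee_rot: [-3.127, -0.297, -0.008]
wrist_force: [5.9, 4.4, -1.5]
width: 0.02
gripper_force: 79.5
```

```bash
python3 - <<'E'
from h import *
c,im,d=snap("wrist","w20");P=cloud(c,d);a=np.radians(10.8);G=np.array([[np.cos(a),np.sin(a)],[-np.sin(a),np.cos(a)]])
Q=(P[...,:2]-[.663,.0143])@G.T*1000;Z=P[...,2]*1000
k=(Z>26)&(Z<36)&(Q[...,1]>42)&(Q[...,1]<60)&(Q[...,0]<0);print("marker top",k.sum(),np.median(Q[k],0),Q[k].min(0),Q[k].max(0))
dark=im.max(2)<70
k=dark&(Z<22)&(Z>8)&(Q[...,1]<-29)&(Q[...,1]>-39)&(Q[...,0]<-15)&(Q[...,0]>-55);print("pointer -y",k.sum(),np.median(Q[k],0),np.median(Z[k]))
k=(Z>75)&(Z<90)&(abs(Q[...,1])<9)&(Q[...,0]<-15);print("pin",k.sum(),Q[k].mean(0))
E
```

```text
marker top 737 [-35.29789231  48.84772562] [-43.02785604  42.03693915] [-28.68305706  54.31374466]
pointer -y 80 [-35.47383297 -32.61046632] 18.04100630021889
pin 1983 [-37.61916983   0.35151243]
```

Pointer (−35.5 mm) and marker (−35.3 to −35.9 mm) agree. I'll finish the hold, return home and lift.

Emit:
drive_tool --pt "0 0 0" --pt "0 0 0" --pt "0 0 0" --pt "0 0 0" --pt "0 0 0" --pt "0 0 0" --pt "0 0 0" --pt "0 0 0" --pt "0 0 0" --pt "0 0 0" --pt "0 0 0" --pt "0.08 0.015 0" --pt "0.16 0.03 0" --pt "0.24 0.045 0" --pt "0.31 0.06 0" --pt "0.357 0.069 0" --pt "0.357 0.069 0" --pt "0.357 0.069 0" --pt "0.357 0.069 0" --twist '[0,0,0,0,0,0,0,0,0,0,0,0,0,0,0,0,0,0,0]' --claw '[0,0,0,0,0,0,0,0,0,0,0,0,0,0,0,0,0,0,0]'

```text
time: 49.02
position: [0.6076, 0.002, 0.0506]
ee_rot: [3.127, 0.298, 0.0]
wrist_force: [2.9, 3.3, 5.4]
width: 0.0198
gripper_force: 80.2
```

Emit:
drive_tool --pt "0 0 0.1" --pt "0 0 0.2" --pt "0 0 0.35" --pt "0 0 0.5" --pt "0 0 0.7" --pt "0 0 0.95" --pt "0 0 0.95" --pt "0 0 0.95" --twist '[0,0,0,0,0,0,0,0]' --claw '[0,0,0,0,0,0,0,0]'

```text
time: 50.02
position: [0.607, 0.0018, 0.145]
ee_rot: [3.127, 0.298, -0.002]
wrist_force: [-0.4, 0.4, -1.1]
width: 0.0198
gripper_force: 79.5
```

```bash
python3 pin.py w21 .0095
```

```text
top z 0.1473009421495806
hole ((660.7598266601562, 11.788516998291016), (24.165645599365234, 24.652267456054688), 10.430208206176758)
tool frame: tip x 0.0739 -> eye x 0.0539, eye y 0.0006 width 0.0391
eye world [0.65978734 0.01150931] tcp [0.60673819 0.0018911  0.14444971] yaw 10.87330446330977 50.075
axis yaw in tool 0.014118336854013884
pin 387 [0.6615257 0.0136788 0.082    ]
```

Emit:
drive_tool --pt "-0.02 -0.4 0.15" --pt "-0.057 -0.96 0.15" --pt "-0.057 -0.96 0.15" --pt "-0.057 -0.96 0.15" --twist '[0.1,0.28,0.428,0.428]' --claw '[0,0,0,0]'

```text
time: 50.58
position: [0.6011, -0.0945, 0.159]
ee_rot: [-2.983, -0.98, 0.003]
wrist_force: [0.0, 0.5, -0.9]
width: 0.0197
gripper_force: 79.6
```

Emit:
drive_tool --pt "-0.02 -0.4 0" --pt "-0.057 -0.96 0" --pt "-0.057 -0.96 0" --pt "-0.057 -0.96 0" --twist '[0.14,0.28,0.428,0.428]' --claw '[0,0,0,0]'

```text
time: 51.08
position: [0.5959, -0.1896, 0.1595]
ee_rot: [-2.691, -1.617, 0.001]
wrist_force: [0.5, 1.1, -0.6]
width: 0.0202
gripper_force: 79.5
```

Emit:
drive_tool --pt "-0.02 -0.4 0" --pt "-0.057 -0.96 0" --pt "-0.057 -0.96 0" --pt "-0.057 -0.96 -0.3" --pt "-0.057 -0.96 -0.6" --pt "-0.057 -0.96 -0.6" --pt "-0.057 -0.96 -0.6" --twist '[0.14,0.28,0.428,0.428,0.428,0.428,0.428]' --claw '[0,0,0,0,0,0,0]'

```text
time: 51.95
position: [0.5914, -0.2855, 0.1011]
ee_rot: [2.261, 2.179, 0.001]
wrist_force: [0.7, -0.2, -0.8]
width: 0.0201
gripper_force: 79.5
```

```bash
python3 - <<'E'
from eye import *
snap("wrist","w22"); eye("w22",env.sense()["position"][2]-.0095)
c,im,d=load("w22");P=cloud(c,d)
q=P[(P[...,2]>.053)&(P[...,2]<.066)&(im[...,1]>im[...,0].astype(int)+40)];print("rim",np.percentile(q,[1,99],axis=0))
k=(P[...,2]<.035)&(P[...,2]>.02)&(cv2.cvtColor(im,cv2.COLOR_RGB2HSV)[...,1]<60)&(P[...,0]>.55)&(P[...,0]<.71);q=P[k];print("long",q.min(0),q.max(0))
E
```

```text
top z 0.10347764130371241
hole ((593.5535278320312, -230.51901245117188), (24.637617111206055, 24.9532527923584), 72.84233093261719)
tool frame: tip x 0.0745 -> eye x 0.0545, eye y -0.0002 width 0.0387
eye world [ 0.59347087 -0.23147119] tcp [ 0.59169269 -0.2858926   0.10172349] yaw 87.90314469854825 52.0
axis yaw in tool -22.51666913906519
rim [[ 0.54122135 -0.36731276  0.05320702]
 [ 0.72471839 -0.15995442  0.06295784]]
long [ 0.56407379 -0.38618758  0.02001118] [ 0.67916343 -0.1920055   0.03487679]
```

View pics/w22.png

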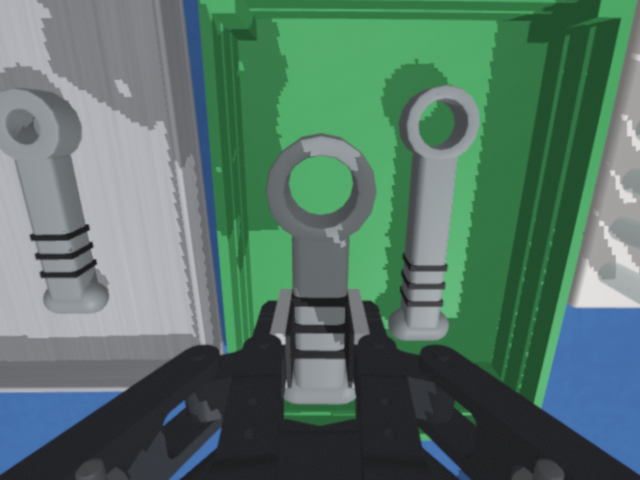

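The short handle hangs over the basket to the left of the long one, and the mid handle rests in the tray. I'll move 12 mm right for wall clearance, then lower and release.

Emit:
drive_tool --pt "0.12 0 -0.1" --pt "0.12 0 -0.35" --pt "0.12 0 -0.5" --pt "0.12 0 -0.6" --pt "0.12 0 -0.68" --pt "0.12 0 -0.74" --pt "0.12 0 -0.74" --pt "0.12 0 -0.74" --twist '[0,0,0,0,0,0,0,0]' --claw '[0,0,0,0,0,0,0,0]'

```text
time: 53.0
position: [0.6027, -0.2862, 0.0267]
ee_rot: [2.261, 2.18, 0.0]
wrist_force: [0.4, 0.4, -1.0]
width: 0.0202
gripper_force: 79.5
```

Emit:
drive_tool --pt "0 0 0" --pt "0 0 0" --pt "0 0 0" --pt "0 0 0.4" --pt "0 0 0.9" --pt "0 0 1" --pt "0 0 1" --pt "0 0 1" --twist '[0,0,0,0,0,0,0,0]' --claw '[0.38,0.38,0.38,0.38,0.38,0.38,0.38,0.38]'

```text
time: 54.0
position: [0.6015, -0.2854, 0.1245]
ee_rot: [-2.259, -2.179, 0.001]
wrist_force: [0.2, 0.1, 0.6]
width: 0.0326
gripper_force: 0.0
```

Emit:
drive_tool --pt "-0.4 0 0.8" --pt "-0.8 0 0.8" --pt "-0.8 0 0.8" --twist '[0,0,0]' --claw '[0.4,0.4,0.4]'

```text
time: 54.38
position: [0.52, -0.2859, 0.2072]
ee_rot: [-2.263, -2.179, 0.001]
wrist_force: [0.2, 0.0, -1.6]
width: 0.0341
gripper_force: 0.0
```

Emit:
drive_tool --pt "-0.4 0 0" --pt "-0.9 0 0" --pt "-0.9 0 0" --twist '[0,0,0]' --claw '[0.4,0.4,0.4]'

```text
time: 54.75
position: [0.4295, -0.2847, 0.2043]
ee_rot: [-2.259, -2.175, 0.001]
wrist_force: [1.5, 0.4, -0.1]
width: 0.0342
gripper_force: 0.0
```

Emit:
drive_tool --pt "0 -0.5 0" --pt "-0.5 -0.9 0" --pt "-0.9 -0.9 0" --pt "-0.9 -0.9 0" --pt "-0.9 -0.9 0" --twist '[0,0,0,0,0]' --claw '[0.4,0.4,0.4,0.4,0.4]'

```text
time: 55.38
position: [0.3437, -0.3763, 0.2055]
ee_rot: [-2.262, -2.181, -0.002]
wrist_force: [-0.1, 0.1, 0.7]
width: 0.0343
gripper_force: 0.0
```

```bash
python3 - <<'E'
from h import *
c,im,d=snap("top","tend");P=cloud(c,d);hsv=cv2.cvtColor(im,cv2.COLOR_RGB2HSV)
m=((hsv[...,1]<60)&(P[...,2]>.014)&(P[...,2]<.034)).astype(np.uint8)
n,l,s,ce=cv2.connectedComponentsWithStats(m)
for i in range(1,n):
    if s[i,4]>150: print(ce[i].round(),s[i,4],P[l==i].min(0).round(3),P[l==i].max(0).round(3))
k=(P[...,2]>.076)&(P[...,2]<.088)&(np.hypot(P[...,0]-.65,P[...,1]-.014)<.06);print("pin",k.sum(),P[k].mean(0))
print(env.sense()["position"],env.sense()["time"])
cv2.imwrite("pics/tendc.png",cv2.resize(im[40:440,250:640,::-1],(780,600)))
E
```

```text
[ 72. 110.] 167 [0.757 0.621 0.014] [0.816 0.668 0.034]
[199. 151.] 1133 [0.65  0.308 0.014] [0.747 0.419 0.034]
[361. 164.] 845 [ 0.606 -0.035  0.014] [0.711 0.067 0.034]
[501. 168.] 896 [ 0.635 -0.348  0.014] [ 0.678 -0.189  0.033]
[ 25. 256.] 9523 [0.236 0.636 0.014] [0.661 0.783 0.032]
[355. 206.] 204 [ 0.54  -0.009  0.014] [0.602 0.046 0.02 ]
[508. 210.] 576 [ 0.552 -0.334  0.015] [ 0.585 -0.216  0.034]
[634. 229.] 319 [ 0.479 -0.565  0.014] [ 0.571 -0.531  0.022]
[509. 268.] 861 [ 0.34  -0.372  0.014] [ 0.521 -0.129  0.034]
[ 93. 286.] 532 [0.345 0.529 0.015] [0.451 0.607 0.034]
[495. 278.] 906 [ 0.411 -0.319  0.014] [ 0.452 -0.183  0.032]
pin 42 [0.66067659 0.01535795 0.08157815]
[ 0.34396079 -0.37621486  0.20572775] 55.425
```

View pics/tendc.png

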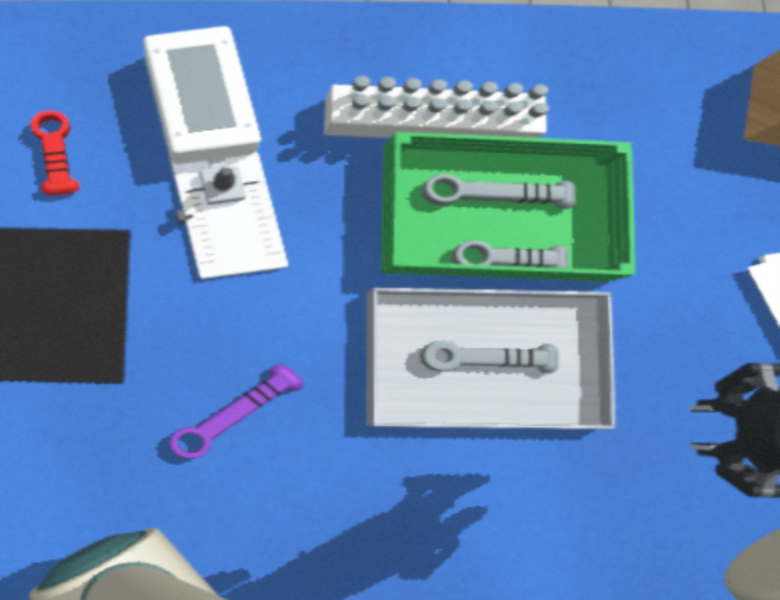

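The final view shows the long and short handles in the basket, the mid one in the tray, and the slide home. The short one has shifted toward the near wall, so I'll check that it lies flat.

```bash
python3 - <<'E'
from h import *
c,im,d=load("tend");P=cloud(c,d);hsv=cv2.cvtColor(im,cv2.COLOR_RGB2HSV)
k=(hsv[...,1]<60)&(P[...,0]>.545)&(P[...,0]<.615)&(P[...,1]<-.19)&(P[...,1]>-.36)&(P[...,2]>.012);q=P[k]
for y in np.arange(-.34,-.2,.02):
    t=q[abs(q[:,1]-y)<.01]
    if len(t): print(round(y,2),len(t),t[:,0].min().round(3),t[:,0].max().round(3),np.percentile(t[:,2],[10,50,90,99]).round(3))
c,im,d=snap("top");P2=cloud(c,d);k=k&(P2[...,2]>.012);print("shift",np.abs(P2[k]-P[k]).mean(0))
E
```

```text
-0.34 19 0.554 0.578 [0.022 0.024 0.026 0.027]
-0.32 122 0.552 0.58 [0.024 0.027 0.029 0.031]
-0.3 98 0.553 0.576 [0.025 0.027 0.03  0.032]
-0.28 106 0.554 0.575 [0.026 0.028 0.03  0.032]
-0.26 106 0.556 0.581 [0.024 0.027 0.03  0.032]
-0.24 66 0.554 0.585 [0.018 0.026 0.029 0.031]
-0.22 64 0.556 0.585 [0.022 0.027 0.029 0.032]
shift [0.00073527 0.00127316 0.00383315]
```

It lies flat and at rest inside the basket. Handing in.

```bash
python3 -c "
from rig import env
print(env.job_done())"
```

```text
the job is handed in; nothing more can be done
None
```

The job is handed in, though no verdict came back: the long and short handles were each pulled to the mark, held over 3 s and laid in the basket. The mid handle stuck on the pin's cone and went into the tray, and the slide is home.

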